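Load the mortar-block drying bank and set its switches

ROBOT

A 6-joint arm with a two-finger parallel gripper is mounted at the origin on the work surface. World frame = base frame: x ahead of the robot, y to its left, z up, the work surface at z = 0. Lengths are in m, angles in rad, forces in N, time in s.
With the tool pointing down it reaches from about 0.375 to 0.925 m from the base axis. Payload 5.7 kg.
Tool frame: the origin (TCP) lies between the finger pads; the fingertips stand 22 mm ahead of it and the grasp point (between the pads) lies 3 mm ahead of it (bot.tips_ahead is the distance from the TCP to the fingertips, in m); z points along the fingers, y is the line along which they close (so a half turn about z gives the same grasp; the last joint's range is limited). The gripper opens to 88 mm and grips with 3 to 60 N. Pads are 20 mm wide; open, the fingers measure 115 mm over their backs; the gripper's body (75 mm by 178 mm) begins 61 mm behind the grasp point.
Start: joints at [-1.377, 0.359, 1.51, -0, 1.272, -0.115], TCP at [0.182, -0.572, 0.245] pointing down, gripper open.
Joint ranges: [-2.97, 2.97], [-1.01, 2.36], [0.21, 2.38], [-0.96, 4.11], [0.2, 2.71], [-2.98, 2.98]. Speed limits (rad/s): [2.39, 2.39, 3.14, 3.14, 3.14, 3.14].

INTERFACE

Orientations are given as a unit quaternion [w, x, y, z].
In Python, from bench import bot gives the robot as it stands.
- The arm moves only by the tool step_arm, never from a script. Its argument "steps" is one flat list of numbers, 7 for each row, row after row: the shift along the world's x, y, z normalised to -1 to 1, where 1 is 8 cm, then the turn, a rotation vector about the world's x, y, z normalised to -1 to 1, where 1 is 90 degrees, then the gripper command: -1 is fully open, 1 is shut, values between are in proportion. In form: [tx, ty, tz, rx, ry, rz, fingers, tx, ty, tz, rx, ry, rz, fingers, ...]. A call has 1 to 10 rows; each row is the pose to reach, as a shift and turn from the pose commanded when the call began; what a row does not reach only later rows make up. A row lasts 1/12 s, in which the tool goes at most 41.7 mm and 7.16 degrees, less where a joint would pass 70% of its speed; a pose out of reach is approached as far as the arm can. A call with a number of a shift or a turn outside -1 to 1 is refused whole. A call with a gripper value outside its range is refused whole. The fingers move at their own pace and stop on an object; "force" is the grip in N (left out, the last holds). Time passes only in rows, so rows that repeat a pose let the fingers close. It gives the time, the measured TCP pose, the force, the opening and the grip force at its end, in the units of the state.
- bot.state(): the state, without advancing time (a new reading comes with each control period).
- bot.capture(name): name is "scene" or "top" or "wrist"; returns a dict with "color" (400x640x3 uint8, blue, green, red), "z_map" (400x640 float32, m along the optical axis (not along the pixel's ray), 0 where there is no reading), "mtx" (3x3 intrinsics, pixels), "dist_coeffs" ([k1, k2, p1, p2, k3] as OpenCV has them; the pictures are not rectified), "T" (4x4, takes a point from camera to world coordinates); the wrist camera has in their place "T_tool_cam" (4x4, takes a point from camera to tool coordinates, whose origin is the TCP and whose axes are the flange's). Camera axes: x right, y down, z forward; pixel columns grow to the right and rows downward; lengths in m; the calibration is good to about 2 mm. A picture is of the moment at which its call begins: read the wrist's pose just before it.
- bot.finish_job(): hands the job in; it is judged then, once.
Trained networks look in the newest picture that a camera, given by its name, has taken for a name from the list of things; names that differ only in an ending like _2 or _b are one class to them, and where a whole thing is asked for, a point or a joint stands for the part that bears it (a point fixed in the world has none). Each returns a list of dicts, best first, with "score" (0 to 1); they miss things now and then, are a little off and sometimes report something else, mostly with a low value. They report only what shows in the picture. A call takes as long as a camera call. They do not tell look-alikes from the thing itself.
- bot.look_for(target, camera): "position" ([x, y, z] in m, in world coordinates, good to about 4 mm: the middle of the surface that is visible of it).
The state is a dict: "clock": time; "q": joint angles; "joint_velocities": joint speeds; "effort": joint torques, N m; "position": TCP position; "tool_rot": TCP orientation; "wrist_force": force on the tool from outside, world axes, zero at the start; "torque": the same for the moment, N m; "opening": finger opening in m; "gripper_force": force on a finger pad.
Only numpy, scipy, OpenCV 4.12 (cv2) and the standard library are available. Lean on these libraries where they do the work, as an engineer would, in place of code of your own. Each camera call takes 0.05 s, during which the arm holds its last target. There are 200 camera calls.

TASK

Before loading, flip the drying bank's main switch (the rightmost toggle) off. Then lay every mortar block from the bench flat in the lane that fits its width, push it lengthwise under the hood until it is fully home against the end stop, and flip on the toggle of each loaded lane (the first five toggles, left to right, belong to the lanes left to right) without ever flipping that of an empty lane. Last of all, when everything is set, flip the main switch on again, and leave the other things on the bench alone.

Things in the scene. Friction and masses are not known exactly. Their poses are not given: they have to be found in the camera images.
- bank: Drying bank: fixed flat machine, 280 mm long (own x -130 to +150 mm), 286 wide, 60 high. Origin on the work surface (z = 0) at mid-width; own x runs along the lanes, away from the robot, y left, z up; turned up to 0.12 rad. Five lanes lie side by side, open towards the robot at x = -130; the far part is under a white hood, and a grey switch console stands behind the hood.
- hood (a point): Middle of the top near edge of the white hood: bank x = +20, y = 0, z = 58 mm. The hood covers all lanes from x = +20 to +90 mm; underside at z = 44 mm; before it the lanes are open above. Lane floor: z = 10 mm. Grey walls 6 mm thick, tops at z = 24 mm, part the lanes; left to right the clear widths are 50, 66, 34, 58 and 42 mm.
- row (a point): Middle of the toggle row, on the console's top: bank x = +121, y = 0, z = 60 mm (console x = +90 to +150 mm). Six toggles in a row along bank y, 28 mm apart, pivots at this height; left to right: y = +70 lane 1, +42 lane 2, +14 lane 3, -14 lane 4, -42 lane 5, -70 mm main switch.
- block1: Grey mortar block for lane 1: 60 mm long (own x), 42 wide (own y), 25 tall, about 145 g. Origin: centre of its underside. May be absent. Lane 1: centre line bank y = +112 mm, 50 wide, 4 mm play each side. Fully home, its centre is at bank x = +38 mm and its near end at +8 mm, 12 mm short of the hood's edge. Lies on the bench left of the bank.
- block2: Grey mortar block for lane 2: 60 mm long (own x), 58 wide (own y), 25 tall, about 200 g. Origin: centre of its underside. May be absent. Lane 2: centre line bank y = +48 mm, 66 wide, 4 mm play each side. Fully home, its centre is at bank x = +38 mm and its near end at +8 mm, 12 mm short of the hood's edge. Lies on the bench left of the bank.
- block3: Grey mortar block for lane 3: 60 mm long (own x), 26 wide (own y), 25 tall, about 90 g. Origin: centre of its underside. May be absent. Lane 3: centre line bank y = -8 mm, 34 wide, 4 mm play each side. Fully home, its centre is at bank x = +38 mm and its near end at +8 mm, 12 mm short of the hood's edge. Lies on the bench left of the bank.
- block4: Grey mortar block for lane 4: 60 mm long (own x), 50 wide (own y), 25 tall, about 172 g. Origin: centre of its underside. May be absent. Lane 4: centre line bank y = -60 mm, 58 wide, 4 mm play each side. Fully home, its centre is at bank x = +38 mm and its near end at +8 mm, 12 mm short of the hood's edge. Lies on the bench left of the bank.
- block5: Grey mortar block for lane 5: 60 mm long (own x), 34 wide (own y), 25 tall, about 117 g. Origin: centre of its underside. May be absent. Lane 5: centre line bank y = -116 mm, 42 wide, 4 mm play each side. Fully home, its centre is at bank x = +38 mm and its near end at +8 mm, 12 mm short of the hood's edge. Lies on the bench left of the bank.
- flag1 (a joint): Sliding steel flag at the far end of lane 1, under the hood, m: 0 = lane empty (its near face at bank x = +56 mm), 0.012 = pushed fully back against its stop (+68 mm) by a block. Friction 0.5 N, no spring, stays where it is. A thin white pin on it stands 4 mm out of a slot in the hood's top and shows its position.
- flag2 (a joint): Sliding steel flag at the far end of lane 2, under the hood, m: 0 = lane empty (its near face at bank x = +56 mm), 0.012 = pushed fully back against its stop (+68 mm) by a block. Friction 0.5 N, no spring, stays where it is. A thin white pin on it stands 4 mm out of a slot in the hood's top and shows its position.
- flag3 (a joint): Sliding steel flag at the far end of lane 3, under the hood, m: 0 = lane empty (its near face at bank x = +56 mm), 0.012 = pushed fully back against its stop (+68 mm) by a block. Friction 0.5 N, no spring, stays where it is. A thin white pin on it stands 4 mm out of a slot in the hood's top and shows its position.
- flag4 (a joint): Sliding steel flag at the far end of lane 4, under the hood, m: 0 = lane empty (its near face at bank x = +56 mm), 0.012 = pushed fully back against its stop (+68 mm) by a block. Friction 0.5 N, no spring, stays where it is. A thin white pin on it stands 4 mm out of a slot in the hood's top and shows its position.
- flag5 (a joint): Sliding steel flag at the far end of lane 5, under the hood, m: 0 = lane empty (its near face at bank x = +56 mm), 0.012 = pushed fully back against its stop (+68 mm) by a block. Friction 0.5 N, no spring, stays where it is. A thin white pin on it stands 4 mm out of a slot in the hood's top and shows its position.
- sw1 (a joint): Toggle, switch of lane 1, rad: 0 = off, leaning 0.45 rad to the robot's side (bank -x); 0.9 = on, leaning 0.45 rad away. Pivot at bank x = +121, y = +70, z = 60 mm. Steel bat 8 mm thick, round tip 38 mm from the pivot; 1 to 2 N at the tip moves it, it stays where it is left (no snap).
- sw2 (a joint): Toggle, switch of lane 2, rad: 0 = off, leaning 0.45 rad to the robot's side (bank -x); 0.9 = on, leaning 0.45 rad away. Pivot at bank x = +121, y = +42, z = 60 mm. Steel bat 8 mm thick, round tip 38 mm from the pivot; 1 to 2 N at the tip moves it, it stays where it is left (no snap).
- sw3 (a joint): Toggle, switch of lane 3, rad: 0 = off, leaning 0.45 rad to the robot's side (bank -x); 0.9 = on, leaning 0.45 rad away. Pivot at bank x = +121, y = +14, z = 60 mm. Steel bat 8 mm thick, round tip 38 mm from the pivot; 1 to 2 N at the tip moves it, it stays where it is left (no snap).
- sw4 (a joint): Toggle, switch of lane 4, rad: 0 = off, leaning 0.45 rad to the robot's side (bank -x); 0.9 = on, leaning 0.45 rad away. Pivot at bank x = +121, y = -14, z = 60 mm. Steel bat 8 mm thick, round tip 38 mm from the pivot; 1 to 2 N at the tip moves it, it stays where it is left (no snap).
- sw5 (a joint): Toggle, switch of lane 5, rad: 0 = off, leaning 0.45 rad to the robot's side (bank -x); 0.9 = on, leaning 0.45 rad away. Pivot at bank x = +121, y = -42, z = 60 mm. Steel bat 8 mm thick, round tip 38 mm from the pivot; 1 to 2 N at the tip moves it, it stays where it is left (no snap).
- main (a joint): Toggle, main switch, rightmost of the row, rad: 0 = off, leaning 0.45 rad to the robot's side (bank -x); 0.9 = on, leaning 0.45 rad away. Pivot at bank x = +121, y = -70, z = 60 mm. Steel bat 8 mm thick, round tip 38 mm from the pivot; 1 to 2 N at the tip moves it, it stays where it is left (no snap).
- weight: Bystander, to be left alone: steel disc weight, 34 mm diameter, 22 mm tall. Origin at the centre of its underside.
- cup: Bystander, to be left alone: white plastic cup, 72 mm wide, 75 mm tall. Origin at the centre of its underside.
- oilcan: Bystander, to be left alone: small bottle, 56 mm diameter, 130 mm tall. Origin at the centre of its underside.
- scraper: Bystander, to be left alone: flat spatula lying down, about 250 mm long. Origin at the centre of its underside.
- slug: Bystander, to be left alone: brass cylinder, 44 mm diameter, 30 mm tall. Origin at the centre of its underside.
There are look-alikes about, which are no part of the job. What is shaped like the block3 but blue, red or turquoise is not meant.

How it is judged:
By the outcome, as a careful person would: the job done as asked, in the order asked, and still so for the second after the job is handed in, with the robot touching nothing.
Of block1, block2, block3, block4, block5 only 3 to 4 are there at a start; the rules pass over those that are not, and their reading is None.
At some moment in a run one of block1, block2, block3, block4, block5 may be knocked a few centimetres aside while the robot is not near it.
Once in a run the grip may slacken for a moment while it holds something.
It also fails if it takes over 210 s, if anything falls off the work surface, if the arm or the gripper's body presses on something with over 40 N, if the wrist force passes 120 N, or if a joint passes its speed limit or range.

## Working session

There is one attempt and no reset: what is moved stays moved. The work goes in short steps, Python scripts to look and compute and a tool call to move; the robot and the scene stay as the last step left them, time stands still between calls to the robot, and variables do not carry over. Pictures are saved under pics/ and viewed, at most 14 in all, crops included, and the job is handed in when it is done.

Besides the shell and the picture viewer there is one more tool, called as a command line: name --argument value ..., lists and objects as JSON in quotes. step_arm: Moves the arm, as the interface text tells. Scaled input: -1 to 1 covers 8 cm each way for a shift and 90 degrees each way for a turn. Its arguments: {"type":"object","properties":{"steps":{"type":"array"},"force":{"type":"number"}},"required":["steps"]}

```bash
ls; mkdir -p pics; cat > h.py <<'E'
import numpy as np, cv2
from bench import bot
def pts(c, uv):
    """pixels (N,2) -> camera points, by z_map"""
    uv=np.atleast_2d(np.array(uv,float))
    n=cv2.undistortPoints(uv.reshape(-1,1,2),c["mtx"],np.array(c["dist_coeffs"])).reshape(-1,2)
    z=c["z_map"][uv[:,1].astype(int),uv[:,0].astype(int)]
    P=np.c_[n*z[:,None],z,np.ones(len(z))]
    return P
def world(c,uv): return (P:=pts(c,uv))@c["T"].T[:, :3]
def cloud(c):
    v,u=np.mgrid[0:400,0:640]
    return world(c,np.c_[u.ravel(),v.ravel()]).reshape(400,640,3)
E
python3 - <<'E'
from h import *
for n in("scene","top"):
    c=bot.capture(n); cv2.imwrite(f"pics/{n}0.png",c["color"]); np.savez(f"{n}0.npz",**{k:np.array(v) for k,v in c.items()})
    for t in("hood","row","block1","block2","block3","block4","block5","main","bank"):
        print(n,t,[(np.round(d["position"],3).tolist(),round(d["score"],2)) for d in bot.look_for(t,n)][:4])
print(bot.state()["clock"],bot.state()["position"])
E
```

```text
pics
scene hood []
scene row [([0.677, 0.445, 0.085], 0.71), ([0.56, -0.09, 0.053], 0.56)]
scene block1 [([0.503, 0.425, 0.021], 0.93), ([0.576, 0.294, 0.026], 0.78), ([0.451, 0.138, 0.026], 0.7), ([0.434, 0.303, 0.026], 0.64)]
scene block2 [([0.503, 0.425, 0.021], 0.93), ([0.576, 0.294, 0.026], 0.78), ([0.451, 0.138, 0.026], 0.7), ([0.434, 0.303, 0.026], 0.64)]
scene block3 [([0.503, 0.425, 0.021], 0.93), ([0.576, 0.294, 0.026], 0.78), ([0.451, 0.138, 0.026], 0.7), ([0.434, 0.303, 0.026], 0.64)]
scene block4 [([0.503, 0.425, 0.021], 0.93), ([0.576, 0.294, 0.026], 0.78), ([0.451, 0.138, 0.026], 0.7), ([0.434, 0.303, 0.026], 0.64)]
scene block5 [([0.503, 0.425, 0.021], 0.93), ([0.576, 0.294, 0.026], 0.78), ([0.451, 0.138, 0.026], 0.7), ([0.434, 0.303, 0.026], 0.64)]
scene main []
scene bank [([0.56, -0.087, 0.048], 0.75)]
top hood [([0.522, -0.099, 0.028], 0.97)]
top row [([0.526, -0.1, 0.023], 0.85)]
top block1 [([0.446, 0.134, 0.023], 0.74), ([0.566, 0.295, 0.026], 0.72), ([0.496, 0.422, 0.028], 0.62), ([0.431, 0.299, 0.026], 0.62)]
top block2 [([0.446, 0.134, 0.023], 0.74), ([0.566, 0.295, 0.026], 0.72), ([0.496, 0.422, 0.028], 0.62), ([0.431, 0.299, 0.026], 0.62)]
top block3 [([0.446, 0.134, 0.023], 0.74), ([0.566, 0.295, 0.026], 0.72), ([0.496, 0.422, 0.028], 0.62), ([0.431, 0.299, 0.026], 0.62)]
top block4 [([0.446, 0.134, 0.023], 0.74), ([0.566, 0.295, 0.026], 0.72), ([0.496, 0.422, 0.028], 0.62), ([0.431, 0.299, 0.026], 0.62)]
top block5 [([0.446, 0.134, 0.023], 0.74), ([0.566, 0.295, 0.026], 0.72), ([0.496, 0.422, 0.028], 0.62), ([0.431, 0.299, 0.026], 0.62)]
top main []
top bank [([0.525, -0.1, 0.021], 0.59), ([0.611, -0.383, 0.03], 0.53)]
1.0 [ 0.18233557 -0.57156961  0.24460793]
```

View pics/top0.png

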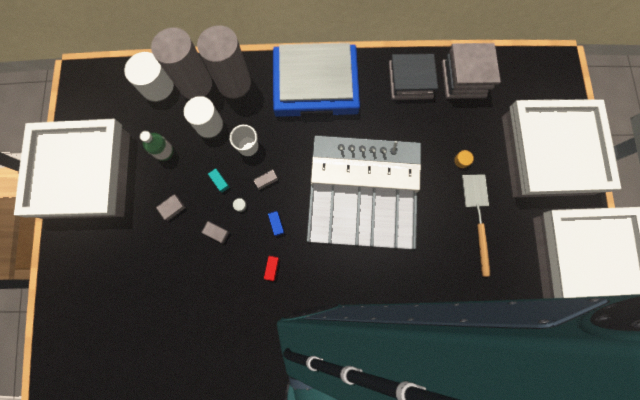

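View pics/scene0.png

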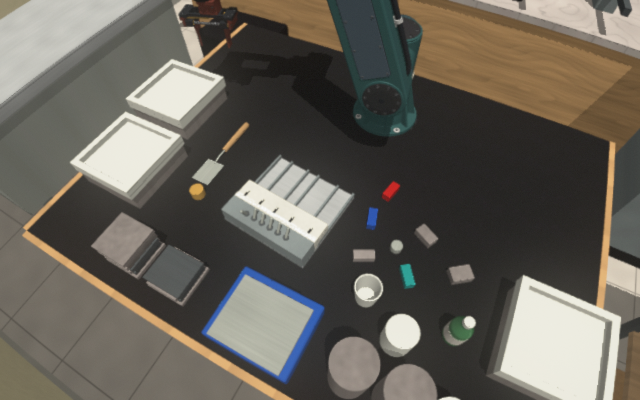

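The top view shows three grey blocks at about (170,207), (215,232) and (265,180), the bank at (365,190), and the red, blue and turquoise look-alikes. The main toggle at (394,148) leans away, so it is on. The scene view agrees.

```bash
cat >> h.py <<'E'
def rect(P):
    """minAreaRect of world xy points in mm -> centre m, long, short, angle of long axis (rad)"""
    (cx,cy),(w,h),a=cv2.minAreaRect((P[:,:2]*1000).astype(np.float32))
    if w<h: w,h,a=h,w,a+90
    a=(a+90)%180-90
    return np.round([cx/1000,cy/1000,w,h,np.radians(a)],4)
def blobs(c,W,zlo,zhi,amin=20):
    m=((W[...,2]>zlo)&(W[...,2]<zhi)&(c["z_map"]>0)).astype(np.uint8)
    n,l,s,cen=cv2.connectedComponentsWithStats(m)
    for i in range(1,n):
        if s[i,4]>amin: yield l==i,cen[i],s[i,4]
E
python3 - <<'E'
from h import *
for n in("top","scene"):
    c=dict(np.load(n+"0.npz")); W=cloud(c)
    print(n,"grid mm/px")
    for m,cen,a in blobs(c,W,0.015,0.035):
        P=W[m]
        if a<2000: print(cen.round(),a,rect(P),"z",np.median(P[:,2]).round(4),"bgr",np.median(c["color"][m],0))
    box=(W[...,0]>.35)&(W[...,0]<.8)&(W[...,1]>-.3)&(W[...,1]<.1)
    for m,cen,a in blobs(c,np.where(box[...,None],W,0),0.050,0.070):
        P=W[m]; print("bank",cen.round(),a,rect(P),"z",np.median(P[:,2]).round(4))
E
```

```text
top grid mm/px
[452.  83.] 108 [  0.8402  -0.3808 133.4977  65.8774   0.6549] z 0.0244 bgr [50.5 54.  60. ]
[199.  90.] 130 [ 0.8422  0.3596 96.6649 43.1615 -1.099 ] z 0.0254 bgr [55. 59. 66.]
[160.  91.] 126 [ 0.8379  0.4713 89.8536 30.8216 -1.039 ] z 0.0251 bgr [100. 109. 113.]
[236.  90.] 111 [ 0.8366  0.2472 93.2104 37.4525 -1.2131] z 0.0244 bgr [55. 58. 65.]
[406.  94.] 49 [ 0.8004 -0.2467 83.919  14.3235  1.4612] z 0.0291 bgr [56. 59. 65.]
[315. 113.] 256 [7.520000e-01 1.940000e-02 2.376387e+02 1.144280e+01 1.561900e+00] z 0.0258 bgr [77. 41. 30.]
[525. 165.] 358 [  0.5599  -0.5803 339.4142 169.9552   0.7861] z 0.0242 bgr [64. 69. 76.]
[212. 129.] 91 [ 0.7171  0.3144 77.5773 31.1193 -1.0531] z 0.0259 bgr [ 99. 108. 111.]
[122. 174.] 318 [ 5.98100e-01  5.59700e-01  2.41648e+02  8.37940e+00 -1.78000e-02] z 0.0249 bgr [59. 63. 70.]
[243. 137.] 82 [ 0.6841  0.2237 55.2829 26.6452 -1.0801] z 0.0245 bgr [102. 111. 114.]
[251. 150.] 35 [ 0.6496  0.2023 54.3638 16.6115 -1.009 ] z 0.0246 bgr [ 94. 103. 106.]
[165. 154.] 59 [ 0.6468  0.4427 52.9527 22.3633 -0.9103] z 0.0247 bgr [ 87.  94
[... 4603 characters left out ...]
0.0247 bgr [152.  164.5 165.5]
[506. 352.] 397 [  0.6276   0.5743 274.8069 117.9531   0.5131] z 0.0253 bgr [71. 76. 80.]
[364. 303.] 31 [ 0.6944  0.2223 47.4504 12.299  -1.3014] z 0.0248 bgr [130. 141. 142.]
[303. 350.] 90 [ 8.600000e-01  1.384000e-01  1.894877e+02  5.587800e+00 -2.420000e-02] z 0.025 bgr [102.  63.  47.]
[448. 337.] 68 [ 0.677   0.4437 55.6776 25.4651  0.9823] z 0.0252 bgr [ 99.5 110.5 113. ]
[388. 349.] 60 [ 0.7685  0.3213 71.0835 19.796   1.3456] z 0.0233 bgr [113. 123. 124.]
bank [275. 219.] 3865 [ 5.977000e-01 -1.087000e-01  2.872162e+02  1.315712e+02  1.468700e+00] z 0.0586
bank [274. 290.] 918 [7.783000e-01 7.000000e-04 1.981683e+02 4.373750e+01 1.564800e+00] z 0.0609
```

The blocks measure 60×43 (block1), 60×34 (block5) and 60×26.5 (block3). The walls confirm the bank pose: origin about (0.512,-0.100), yaw -0.101. First I'll flip the main switch.

```bash
cat >> h.py <<'E'
from scipy.spatial.transform import Rotation as R
BO=np.array([0.5119,-0.0999]); BY=-0.101
def b2w(x,y):
    c,s=np.cos(BY),np.sin(BY); return BO+np.array([[c,-s],[s,c]])@np.array([x,y])/1000
def w2b(p):
    c,s=np.cos(BY),np.sin(BY); return (np.array([[c,s],[-s,c]])@(np.array(p[:2])-BO))*1000
def rot():
    q=bot.state()["tool_rot"]; return R.from_quat([*q[1:],q[0]])
def plan(xy,tipz,yaw_y=None):
    """normalised shift to put the TCP at xy with tips at tipz; tool y at world angle yaw_y (mod pi)"""
    s=bot.state(); p=s["position"]; d=np.array([*xy,tipz+.022])-p
    ty=rot().as_matrix()[:,1]; a=np.arctan2(ty[1],ty[0]); 
    t=0 if yaw_y is None else (yaw_y-a+np.pi/2)%np.pi-np.pi/2
    print("pos",p.round(4),"shift/8cm",(d/.08).round(3),"| tool y",round(a,3),"turn/90",round(t/(np.pi/2),3),
      "q6",s["q"][5].round(2),"F",np.round(s["wrist_force"],1),"open",round(s["opening"],4),"gf",round(s["gripper_force"],1),"t",round(s["clock"],1))
E
python3 - <<'E'
from h import *
print(rot().as_matrix().round(3).tolist())
plan(b2w(168,-70),.13,BY)   # tool y along bank x
plan(b2w(168,-70),.08,BY+np.pi/2)
E
```

```text
[[0.953, 0.304, -0.0], [0.304, -0.953, 0.0], [0.0, -0.0, -1.0]]
pos [ 0.1823 -0.5716  0.2446] shift/8cm [ 6.121  4.814 -1.158] | tool y -1.262 turn/90 0.739 q6 -0.12 F [ 0.4  0.3 -0.1] open 0.0882 gf 0.0 t 1.0
pos [ 0.1823 -0.5716  0.2446] shift/8cm [ 6.121  4.814 -1.783] | tool y -1.262 turn/90 -0.261 q6 -0.12 F [ 0.4  0.3 -0.1] open 0.0882 gf 0.0 t 1.0
```

step_arm --steps '[1,0.8,0,0,0,-0.26,1,1,0.8,0,0,0,-0.26,1,1,0.8,0,0,0,-0.26,1,1,0.8,0,0,0,-0.26,1,1,0.8,0,0,0,-0.26,1]'

```text
clock: 1.42
position: [0.2634, -0.5067, 0.2448]
tool_rot: [-0.0, 0.999, -0.049, 0.0]
wrist_force: [-0.3, -0.0, -0.2]
opening: 0.0578
gripper_force: 0.0
```

step_arm --steps '[1,0.8,0,0,0,0,1,1,0.8,0,0,0,0,1,1,0.8,0,0,0,0,1,1,0.8,0,0,0,0,1]'

```text
clock: 1.75
position: [0.3445, -0.4416, 0.2447]
tool_rot: [-0.001, 0.999, -0.048, 0.001]
wrist_force: [0.2, -0.1, 0.2]
opening: 0.0314
gripper_force: 0.0
```

step_arm --steps '[1,0.8,0,0,0,0,1,1,0.8,0,0,0,0,1,1,0.8,0,0,0,0,1,1,0.8,0,0,0,0,1]'

```text
clock: 2.08
position: [0.4243, -0.3785, 0.2447]
tool_rot: [-0.0, 0.999, -0.048, 0.001]
wrist_force: [0.5, 0.6, 0.0]
opening: 0.0042
gripper_force: 0.0
```

step_arm --steps '[1,0.8,0,0,0,0,1,1,0.8,0,0,0,0,1,1,0.8,0,0,0,0,1,1,0.8,0,0,0,0,1]'

```text
clock: 2.42
position: [0.5042, -0.3152, 0.2446]
tool_rot: [0.0, 0.999, -0.048, 0.001]
wrist_force: [0.9, 0.2, 0.4]
opening: 0.0003
gripper_force: 0.0
```

step_arm --steps '[1,0.8,0,0,0,0,1,1,0.8,0,0,0,0,1,1,0.8,0,0,0,0,1,1,0.8,0,0,0,0,1]'

```text
clock: 2.75
position: [0.5841, -0.2517, 0.2445]
tool_rot: [0.0, 0.999, -0.048, 0.001]
wrist_force: [-0.9, -0.5, 0.3]
opening: 0.0005
gripper_force: 0.0
```

step_arm --steps '[1,0.8,0,0,0,0,1,1,0.8,0,0,0,0,1,1,0.8,0,0,0,0,1,1,0.8,0,0,0,0,1,1,0.8,0,0,0,0,1]'

```text
clock: 3.17
position: [0.6613, -0.1897, 0.2441]
tool_rot: [0.001, 0.999, -0.05, -0.001]
wrist_force: [-0.6, -0.3, -0.7]
opening: 0.0005
gripper_force: 0.0
```

```bash
python3 - <<'E'
from h import *
plan(b2w(160,-70),.08,BY+np.pi/2)
s=bot.state(); c=bot.capture("wrist"); cv2.imwrite("pics/w0.png",c["color"])
T=np.eye(4);T[:3,:3]=rot().as_matrix();T[:3,3]=s["position"];c["T"]=T@c["T_tool_cam"]
W=cloud(c); np.savez("w0.npz",T=c["T"],color=c["color"],W=W,z_map=c["z_map"])
print(c["T"].round(3).tolist())
for m,cen,a in blobs(c,W,.08,.11,10): print("tips",cen.round(),a,w2b(W[m].mean(0)).round(1),W[m][:,2].mean().round(4))
E
```

```text
pos [ 0.6613 -0.1897  0.2441] shift/8cm [ 0.034  0.05  -1.777] | tool y -1.67 turn/90 -0.001 q6 1.29 F [-0.6 -0.3 -0.7] open 0.0005 gf 0.0 t 3.2
[[-0.1, -0.965, -0.242, 0.726], [-0.995, 0.098, 0.023, -0.196], [0.001, 0.243, -0.97, 0.384], [0.0, 0.0, 0.0, 1.0]]
tips [551.   8.] 2267 [ 321.2 -276.9] 0.0951
tips [632. 211.] 1507 [ 135.6 -403.7] 0.0874
tips [311. 216.] 55 [133.  -69.2] 0.0923
tips [178. 237.] 110 [108.7  69.4] 0.0886
tips [204. 237.] 117 [109.2  42.1] 0.0887
tips [231. 237.] 112 [109.2  14.2] 0.0887
tips [258. 237.] 108 [109.  -13.7] 0.0889
tips [284. 237.] 108 [109.  -41.4] 0.0887
```

step_arm --steps '[0.03,0.05,-0.9,0,0,0,1,0.03,0.05,-0.9,0,0,0,1,0.03,0.05,-0.9,0,0,0,1]'

```text
clock: 3.47
position: [0.6588, -0.1843, 0.1664]
tool_rot: [-0.001, 0.999, -0.051, -0.006]
wrist_force: [-1.4, -0.0, -1.7]
opening: 0.0004
gripper_force: 0.0
```

step_arm --steps '[0,0,-0.84,0,0,0,1,0,0,-0.84,0,0,0,1,0,0,-0.84,0,0,0,1]'

```text
clock: 3.72
position: [0.6602, -0.1843, 0.1014]
tool_rot: [-0.001, 0.999, -0.05, -0.004]
wrist_force: [-1.1, 0.4, -0.2]
opening: 0.0001
gripper_force: 0.0
```

step_arm --steps '[-0.15,0.015,0,0,0,0,1,-0.3,0.03,0,0,0,0,1,-0.4,0.04,0,0,0,0,1,-0.46,0.047,0,0,0,0,1,-0.46,0.047,0,0,0,0,1]'

```text
clock: 4.13
position: [0.6275, -0.1808, 0.1073]
tool_rot: [0.0, 0.999, -0.05, 0.001]
wrist_force: [0.9, 0.0, 0.2]
opening: 0.0005
gripper_force: 0.2
```

```bash
python3 - <<'E'
from h import *
plan(b2w(123,-70),.083); print(w2b(bot.state()["position"]))
c=bot.capture("top"); W=cloud(c)
for m,cen,a in blobs(c,W,.08,.11,5): print(cen.round(),a,w2b(W[m].mean(0)).round(1),W[m][:,2].mean().round(4))
E
```

```text
pos [ 0.6275 -0.1808  0.1073] shift/8cm [-0.004 -0.014 -0.029] | tool y -1.671 turn/90 0.0 q6 1.29 F [0.9 0.  0.2] open 0.0005 gf 0.2 t 4.1
[123.17652935 -68.82102456]
[484.  58.] 727 [ 394.4 -307.6] 0.096
[143.  70.] 1039 [290.7 618.5] 0.0967
[191.  78.] 215 [275.4 484.4] 0.0947
[243.  68.] 40 [311.2 344.1] 0.0991
[219.  80.] 66 [273.4 405.7] 0.0964
[194. 109.] 441 [185.5 460.5] 0.0979
[570. 140.] 4650 [ 176. -541.] 0.091
[539. 117.] 16 [ 238.3 -461.6] 0.0812
[ 67. 167.] 3496 [  7.7 779.2] 0.0951
[542. 139.] 97 [ 177. -468.] 0.0814
[153. 143.] 231 [ 86.8 557.7] 0.0911
[587. 144.] 8 [ 170.7 -593.4] 0.0809
[594. 147.] 7 [ 166.4 -614.4] 0.0814
[539. 151.] 6 [ 141.7 -455.4] 0.0816
[ 51. 154.] 6 [ 41.  840.2] 0.0804
[542. 154.] 8 [ 133.3 -463.2] 0.0809
[553. 169.] 198 [  93.4 -493.8] 0.0813
[575. 172.] 7 [  89.3 -553.3] 0.0816
[ 80. 181.] 6 [-25.1 742. ] 0.0807
[ 43. 193.] 7 [-63.2 839. ] 0.0805
[616. 261.] 2961 [-137.7 -645.7] 0.088
[334. 376.] 144 [-445.2   53.5] 0.095
[314. 385.] 54 [-467.8   97.9] 0.0945
[360. 388.] 92 [-468.    -7.6] 0.0941
```

step_arm --steps '[-0.02,0,-0.02,0,0,0,1,-0.04,0,-0.03,0,0,0,1,-0.05,0,-0.03,0,0,0,1,-0.05,0,-0.03,0,0,0,1]'

```text
clock: 4.52
position: [0.6268, -0.1806, 0.1044]
tool_rot: [0.001, 0.999, -0.05, 0.003]
wrist_force: [4.4, -0.1, 5.5]
opening: 0.0005
gripper_force: 3.2
```

step_arm --steps '[0.15,0,0,0,0,0,1,0.15,0,0,0,0,0,1,0.15,0,0.9,0,0,0,-1,0.15,0,0.9,0,0,0,-1,0.15,0,0.9,0,0,0,-1,0.15,0,0.9,0,0,0,-1]'

```text
clock: 5.02
position: [0.6365, -0.1802, 0.1766]
tool_rot: [0.0, 0.999, -0.05, 0.001]
wrist_force: [0.1, 0.5, -0.7]
opening: 0.0235
gripper_force: 0.0
```

```bash
cat >> h.py <<'E'
def wrist(name=None):
    s=bot.state(); r=rot(); c=bot.capture("wrist")
    T=np.eye(4);T[:3,:3]=r.as_matrix();T[:3,3]=s["position"];c["T"]=T@c["T_tool_cam"]
    W=cloud(c)
    if name: cv2.imwrite(f"pics/{name}.png",c["color"])
    return c,W
def toggles(c,W):
    for m,cen,a in blobs(c,W,.08,.11,10):
        p=w2b(W[m].mean(0))
        if abs(p[1])<90 and 70<p[0]<170: print("toggle y",p[1].round(1),"x",p[0].round(1),"z",W[m][:,2].mean().round(4),cen.round())
E
python3 - <<'E'
from h import *
c,W=wrist("w1"); toggles(c,W); plan([.62,0.1],.22)
E
```

```text
toggle y -69.2 x 108.8 z 0.0888 [318. 238.]
toggle y 69.1 x 108.6 z 0.0886 [147. 238.]
toggle y 41.5 x 109.3 z 0.0884 [181. 237.]
toggle y 13.9 x 109.3 z 0.0885 [215. 237.]
toggle y -13.9 x 109.4 z 0.0885 [250. 237.]
pos [ 0.6353 -0.1797  0.1749] shift/8cm [-0.192  3.496  0.839] | tool y -1.67 turn/90 0.0 q6 1.29 F [-0.   0.4  0.5] open 0.0276 gf 0.0 t 5.1
```

step_arm --steps '[-0.21,1,0,0,0,0.34,-1,-0.21,1,0,0,0,0.34,-1,-0.21,1,0,0,0,0.34,-1,-0.21,1,0,0,0,0.34,-1,-0.21,1,0,0,0,0.34,-1]'

```text
clock: 5.48
position: [0.617, -0.0984, 0.1727]
tool_rot: [-0.001, 0.976, 0.22, -0.002]
wrist_force: [0.5, 0.1, -0.1]
opening: 0.0612
gripper_force: 0.0
```

step_arm --steps '[-0.21,1,0,0,0,0.34,-1,-0.21,1,0,0,0,0.34,-1,-0.21,1,0,0,0,0.34,-1,-0.21,1,0,0,0,0.34,-1,-0.21,1,0,0,0,0.34,-1]'

```text
clock: 5.9
position: [0.6001, -0.0186, 0.1728]
tool_rot: [-0.001, 0.883, 0.469, -0.002]
wrist_force: [-0.6, 1.2, 0.4]
opening: 0.0876
gripper_force: 0.0
```

step_arm --steps '[-0.21,1,0,0,0,0.34,-1,-0.21,1,0,0,0,0.34,-1,-0.21,1,0,0,0,0.34,-1,-0.21,1,0,0,0,0.34,-1,-0.21,1,0,0,0,0.34,-1]'

```text
clock: 6.32
position: [0.5833, 0.0611, 0.1728]
tool_rot: [-0.002, 0.728, 0.686, -0.002]
wrist_force: [0.2, -0.4, 0.5]
opening: 0.088
gripper_force: 0.0
```

step_arm --steps '[-0.21,1,0,0,0,0.35,-1,-0.21,1,0,0,0,0.35,-1,-0.21,1,0,0,0,0.35,-1,-0.21,1,0,0,0,0.35,-1,-0.21,1,0,0,0,0.35,-1,-0.21,1,0,0,0,0.35,-1]'

```text
clock: 6.82
position: [0.5667, 0.1402, 0.1729]
tool_rot: [-0.002, 0.517, 0.856, -0.002]
wrist_force: [-0.2, -0.0, -0.4]
opening: 0.0879
gripper_force: 0.0
```

```bash
cat >> h.py <<'E'
def blocks(c,W,amin=100):
    out=[]
    for m,cen,a in blobs(c,W,.018,.032,amin):
        r=rect(W[m]); bgr=np.median(c["color"][m],0)
        if 45<r[2]<75 and 20<r[3]<65 and np.ptp(bgr)<60:
            out.append(r); print("block",cen.round(),a,r,"z",np.median(W[m][:,2]).round(4),bgr)
    return out
E
python3 - <<'E'
from h import *
c,W=wrist("w2")
for r in blocks(c,W,300): plan(r[:2],.015,r[4]+np.pi/2)
print("top")
c=bot.capture("top");blocks(c,cloud(c))
E
```

```text
block [330. 171.] 1664 [ 0.5679  0.1645 60.3929 25.9638 -1.0958] z 0.0248 [233. 236. 245.]
block [468. 180.] 600 [ 0.6836  0.2186 55.5064 28.3434 -1.3997] z 0.0254 [167. 174. 177.]
pos [0.5671 0.1401 0.1732] shift/8cm [ 0.01   0.305 -1.702] | tool y 0.481 turn/90 -0.004 q6 -0.36 F [-0.6  0.2  0.5] open 0.0877 gf 0.0 t 6.9
pos [0.5671 0.1401 0.1732] shift/8cm [ 1.456  0.981 -1.702] | tool y 0.481 turn/90 -0.197 q6 -0.36 F [-0.6  0.2  0.5] open 0.0877 gf 0.0 t 6.9
top
block [166. 208.] 216 [ 0.4927  0.4294 45.7465 44.7518  0.5109] z 0.0231 [139. 148. 163.]
```

View pics/w2.png

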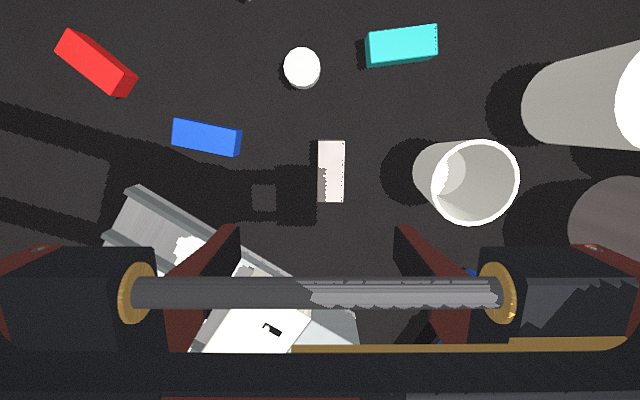

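The picture shows block3 at (330,171), with the cup to its right at (465,180). I'll descend with the gripper partly open and grip.

step_arm --steps '[0.01,0.305,0,0,0,0,-0.36,0.01,0.305,-0.4,0,0,0,-0.36,0.01,0.305,-0.8,0,0,0,-0.36,0.01,0.305,-0.8,0,0,0,-0.36]' --force 25

```text
clock: 7.25
position: [0.565, 0.1638, 0.1055]
tool_rot: [-0.004, 0.519, 0.855, -0.003]
wrist_force: [-2.4, -0.6, -0.3]
opening: 0.0648
gripper_force: 0.0
```

step_arm --steps '[0,0,-0.4,0,0,0,-0.36,0,0,-0.75,0,0,0,-0.36,0,0,-0.9,0,0,0,-0.36,0,0,-0.9,0,0,0,-0.36,0,0,-0.9,0,0,0,1,0,0,-0.9,0,0,0,1,0,0,-0.9,0,0,0,1,0,0,-0.9,0,0,0,1,0,0,-0.9,0,0,0,1,0,0,-0.9,0,0,0,1]'

```text
clock: 8.08
position: [0.57, 0.1647, 0.04]
tool_rot: [0.001, 0.518, 0.855, 0.0]
wrist_force: [-0.6, -1.4, 5.4]
opening: 0.026
gripper_force: 25.0
```

```bash
python3 - <<'E'
from h import *
plan(b2w(-35,-8),.075,BY+np.pi/2)
E
```

```text
pos [0.57   0.1647 0.04  ] shift/8cm [-1.172 -3.362  0.713] | tool y 0.482 turn/90 0.629 q6 -0.32 F [-0.6 -1.4  5.4] open 0.026 gf 25.0 t 8.1
```

step_arm --steps '[0,0,0.3,0,0,0,1,0,0,0.75,0,0,0,1,-0.4,-0.2,0.8,0,0,0.1,1,-0.8,-0.4,0.8,0,0,0.2,1,-0.8,-0.4,0.8,0,0,0.2,1]'

```text
clock: 8.5
position: [0.4968, 0.1305, 0.1026]
tool_rot: [-0.004, 0.375, 0.927, -0.003]
wrist_force: [-0.8, -0.8, -1.1]
opening: 0.0259
gripper_force: 25.0
```

step_arm --steps '[-0.2,-0.4,0,0,0,0.1,1,-0.38,-0.8,0,0,0,0.2,1,-0.38,-1,0,0,0,0.23,1,-0.38,-1,0,0,0,0.23,1]'

```text
clock: 8.83
position: [0.474, 0.0502, 0.1032]
tool_rot: [-0.0, 0.204, 0.979, -0.001]
wrist_force: [-0.7, 0.0, -1.2]
opening: 0.0257
gripper_force: 25.0
```

step_arm --steps '[0,-0.4,0,0,0,0.1,1,0,-0.8,0,0,0,0.2,1,0,-1,0,0,0,0.2,1,0,-1,0,0,0,0.2,1]'

```text
clock: 9.17
position: [0.4765, -0.0297, 0.1034]
tool_rot: [0.001, 0.051, 0.999, -0.0]
wrist_force: [0.7, -0.4, -0.2]
opening: 0.0256
gripper_force: 25.0
```

step_arm --steps '[0,-0.4,0,0,0,0,1,0,-0.7,0,0,0,0,1,0,-0.9,0,0,0,0,1,0,-0.96,0,0,0,0,1,0,-0.96,0,0,0,0,1]'

```text
clock: 9.58
position: [0.4758, -0.1043, 0.1031]
tool_rot: [0.0, 0.052, 0.999, 0.0]
wrist_force: [-0.6, -0.2, -0.4]
opening: 0.0255
gripper_force: 25.0
```

```bash
python3 - <<'E'
from h import *
plan(b2w(-35,-8),.028,BY+np.pi/2); print(w2b(bot.state()["position"]))
c,W=wrist("w3")
c=bot.capture("scene"); cv2.imwrite("pics/s3.png",cv2.resize(c["color"][130:280,200:420],None,fx=3,fy=3)); 
c=bot.capture("top");blocks(c,cloud(c))
E
```

```text
pos [ 0.4758 -0.1043  0.1031] shift/8cm [ 0.006 -0.001 -0.664] | tool y 1.467 turn/90 0.002 q6 -1.83 F [-0.6 -0.2 -0.4] open 0.0255 gf 25.0 t 9.6
[-35.48982015  -7.97914213]
```

View pics/w3.png

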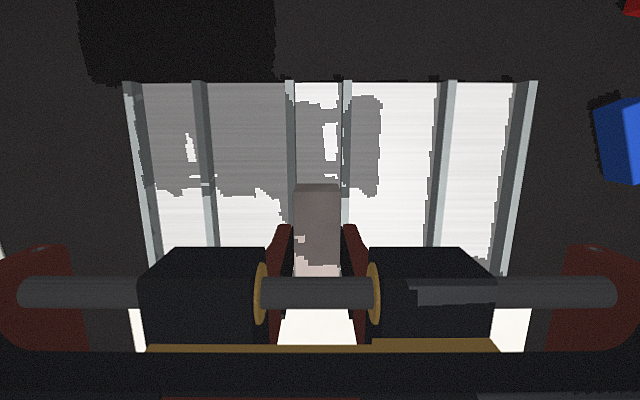

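Block3 hangs straight above lane 3 (block at about (317,230), lane walls at 290 and 345). I'll lower it, release, and lift.

step_arm --steps '[0,0,-0.3,0,0,0,1,0,0,-0.5,0,0,0,1,0,0,-0.6,0,0,0,1,0,0,-0.65,0,0,0,1,0,0,-0.65,0,0,0,1,0,0,-0.65,0,0,0,0,0,0,-0.65,0,0,0,0,0,0,-0.65,0,0,0,0]'

```text
clock: 10.4
position: [0.4758, -0.1044, 0.0517]
tool_rot: [0.001, 0.05, 0.999, -0.0]
wrist_force: [-0.2, -0.5, -0.0]
opening: 0.0422
gripper_force: 0.0
```

step_arm --steps '[0,0,0.4,0,0,0,0,-0.3,0.03,0.6,0,0,0,0.5,-0.8,0.08,0.6,0,0,0,1,-0.9,0.09,0.6,0,0,0,1,-0.9,0.09,0.6,0,0,0,1,-0.9,0.09,0.6,0,0,0,1]'

```text
clock: 10.9
position: [0.4038, -0.0974, 0.0996]
tool_rot: [0.001, 0.05, 0.999, -0.0]
wrist_force: [0.2, -0.3, 0.2]
opening: 0.0145
gripper_force: 0.0
```

```bash
cat >> h.py <<'E'
def lane(c,W):
    for m,cen,a in blobs(c,W,.030,.040,40):
        r=rect(W[m]); p=w2b(r[:2])
        if abs(p[1])<140 and -150<p[0]<60: print("in lane: bank xy",p.round(1),r[2:],"dyaw",round(r[4]-BY,3),a,"xrange",(w:=np.array([w2b(q) for q in W[m]]))[:,0].min().round(1),w[:,0].max().round(1))
E
python3 - <<'E'
from h import *
plan(b2w(-100,-8),.016,BY+np.pi/2)
c,W=wrist(); lane(c,W)
for n in("top","scene"): c=bot.capture(n);lane(c,cloud(c)); blocks(c,cloud(c))
E
```

```text
pos [ 0.4038 -0.0974  0.0996] shift/8cm [ 0.098 -0.005 -0.769] | tool y 1.47 turn/90 -0.0 q6 -1.87 F [ 0.2 -0.3  0.2] open 0.0145 gf 0.0 t 10.9
in lane: bank xy [-65.8  -8.8] [20.1669  5.7499  1.4763] dyaw 1.577 233 xrange -68.8 -63.0
in lane: bank xy [-21.7  -7.4] [27.4192 25.4289 -0.1096] dyaw -0.009 943 xrange -35.4 -8.0
block [169. 207.] 346 [ 0.4974  0.4226 59.3824 44.6146 -0.9417] z 0.0228 [138. 147. 163.]
block [214. 232.] 278 [ 0.4257  0.2988 58.8615 33.1377  1.066 ] z 0.0234 [133.  141.  156.5]
in lane: bank xy [-36.6  -8.9] [61.1832 27.2713 -0.126 ] dyaw -0.025 144 xrange -67.2 -5.7
block [427. 234.] 232 [ 0.4287  0.2984 58.0722 35.9665  1.1114] z 0.0251 [128. 136. 146.]
block [461. 273.] 332 [ 0.499   0.4221 65.4229 41.8889 -0.9289] z 0.0243 [132. 141. 151.]
```

step_arm --steps '[0,0,-0.3,0,0,0,1,0,0,-0.6,0,0,0,1,0,0,-0.77,0,0,0,1,0,0,-0.77,0,0,0,1]'

```text
clock: 11.38
position: [0.403, -0.0968, 0.0352]
tool_rot: [-0.002, 0.05, 0.999, 0.001]
wrist_force: [-0.0, 0.8, 0.3]
opening: 0.0004
gripper_force: 0.0
```

step_arm --steps '[0.15,-0.015,0,0,0,0,1,0.3,-0.03,0,0,0,0,1,0.45,-0.045,0,0,0,0,1,0.6,-0.06,0,0,0,0,1,0.7,-0.071,0,0,0,0,1]'

```text
clock: 11.8
position: [0.4617, -0.1033, 0.0381]
tool_rot: [0.001, 0.05, 0.999, -0.0]
wrist_force: [-0.2, 0.2, 0.9]
opening: 0.0007
gripper_force: 0.3
```

step_arm --steps '[0.1,-0.01,0,0,0,0,1,0.25,-0.025,0,0,0,0,1,0.4,-0.04,0,0,0,0,1,0.5,-0.05,0,0,0,0,1,0.58,-0.058,0,0,0,0,1,0.62,-0.062,0,0,0,0,1,0.62,-0.062,0,0,0,0,1]'

```text
clock: 12.38
position: [0.5072, -0.1072, 0.0371]
tool_rot: [-0.002, 0.05, 0.999, 0.0]
wrist_force: [-4.2, 0.1, 2.7]
opening: 0.0004
gripper_force: 1.8
```

```bash
cat >> h.py <<'E'
def pins(c,W):
    for m,cen,a in blobs(c,W,.0595,.066,1):
        p=np.array([w2b(q) for q in W[m]]).mean(0)
        if abs(p[1])<130 and 20<p[0]<89: print("pin",p.round(1),a)
E
python3 - <<'E'
from h import *
plan(b2w(-2,-8),.016,BY+np.pi/2); print(w2b(bot.state()["position"]))
c=bot.capture("top"); cv2.imwrite("pics/t4.png",cv2.resize(c["color"][120:260,290:440],None,fx=4,fy=4)); pins(c,cloud(c))
E
```

```text
pos [ 0.5072 -0.1072  0.0371] shift/8cm [ 0.024 -0.005  0.011] | tool y 1.472 turn/90 -0.001 q6 -1.81 F [-4.2  0.1  2.7] open 0.0004 gf 1.8 t 12.4
[-3.94644267 -7.77230735]
```

View pics/t4.png

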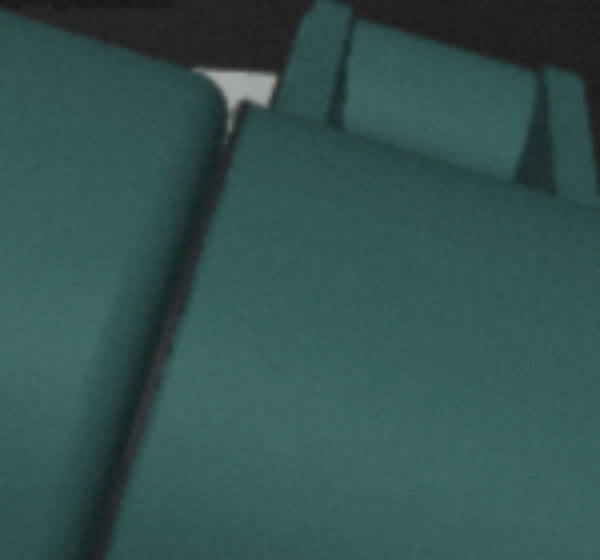

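The arm hides the bank. I'll push 4 mm more and watch the force.

step_arm --steps '[0.03,-0.003,0,0,0,0,1,0.05,-0.005,0,0,0,0,1,0.05,-0.005,0,0,0,0,1,0.05,-0.005,0,0,0,0,1]'

```text
clock: 12.77
position: [0.5074, -0.1069, 0.0368]
tool_rot: [-0.005, 0.049, 0.999, 0.001]
wrist_force: [-12.0, -0.1, 8.4]
opening: 0.0006
gripper_force: 5.9
```

step_arm --steps '[-0.2,0.02,0,0,0,0,1,-0.3,0.03,0.1,0,0,0,1,-0.4,0.04,0.6,0,0,0,1,-0.4,0.04,1,0,0,0,1,-0.4,0.04,1,0,0,0,1]'

```text
clock: 13.18
position: [0.4841, -0.1061, 0.1229]
tool_rot: [0.005, 0.05, 0.999, -0.001]
wrist_force: [0.5, -0.7, -0.7]
opening: 0.0005
gripper_force: 0.0
```

```bash
python3 - <<'E'
from h import *
print(w2b(bot.state()["position"]))
for n in("wrist","scene"):
    c,W=wrist("w5") if n=="wrist" else ((k:=bot.capture(n)),cloud(k))
    print(n);pins(c,W);lane(c,W);blocks(c,W)
plan([.4275,.2988],.12,1.09+np.pi/2)
E
```

```text
[-26.9915528   -8.96160228]
wrist
pin [  57.4 -114.6] 43
pin [ 57.7 112.4] 45
pin [ 65.3 -10.5] 2
pin [  68.4 -116.9] 2
pin [67.8 -7.7] 21
pin [  70.5 -115.3] 2
in lane: bank xy [  21.5 -137.1] [9.698  5.5788 0.581 ] dyaw 0.682 86 xrange 18.4 27.1
in lane: bank xy [ 21.  138.8] [ 9.4541  5.8676 -0.7738] dyaw -0.673 84 xrange 18.0 26.5
scene
pin [  39.6 -118.6] 2
pin [  28.  -102.4] 3
pin [ 36.9 -87.3] 10
pin [  71.4 -121.1] 25
pin [ 28.4 -71.5] 3
pin [ 25.  -63.6] 2
pin [ 57.1 -96.7] 7
pin [ 38.5 -64.6] 5
pin [ 50.  -81.4] 2
pin [ 31.7 -52.5] 2
pin [ 67.7 -86.2] 2
pin [ 66.4 -74. ] 5
pin [ 78.7 -84.1] 3
pin [ 61.6 -58.9] 2
pin [ 52.  -46.3] 2
pin [ 47.3 -35.8] 3
pin [ 29.5 -12. ] 2
pin [ 71.4 -57. ] 2
pin [ 68.6 -48.8] 7
pin [ 63.3 -34. ] 5
pin [ 81.5 -58.2] 4
pin [ 56.3 -20.9] 2
pin [34.8  8.4] 3
pin [25.4 17.5] 2
pin [65.1 -8.2] 7
pin [49.7  7.9] 5
pin [42.1 13.7] 2
pin [ 75.3 -31.8] 2
pin [34.2 38.1] 2
pin [63.4 11.5] 4
pin [30.9 48.9] 4
pin [29.1 60.7] 3
pin [77.8  6.3] 4
pin [62.9 42.6] 12
pin [47.4 46.9] 3
pin [44.3 55.7] 2
pin [86.5  0.4] 2
pin [74.8 21.8] 2
pin [70.8 31.1] 3
pin [38.9 79.6] 2
pin [32.  86.9] 3
pin [82.7 26.7] 5
pin [ 33.9 105.9] 10
pin [77.6 37.9] 2
pin [66.  55.6] 2
pin [65.7 62.3] 2
pin [51.3 77.9] 2
pin [42.7 91.9] 3
pin [80.7 47.7] 3
pin [ 27.9 129.3] 3
pin [67.8 79.1] 2
pin [65.8 91.4] 2
pin [ 49.1 122.1] 2
pin [83.5 88.5] 5
pin [ 62.4 112.6] 8
pin [78.6 94.1] 3
pin [ 72.8 113.1] 2
pin [ 80.6 119.2] 8
block [427. 234.] 229 [ 0.4286  0.2987 57.3775 36.1641  1.1138] z 0.0253 [128. 136. 146.]
block [461. 273.] 335 [ 0.4989  0.422  63.7826 42.6534 -0.924 ] z 0.0246 [132. 141. 151.]
pos [ 0.4824 -0.1055  0.1193] shift/8cm [-0.687  5.053  0.284] | tool y 1.471 turn/90 0.757 q6 -1.83 F [-0.8  0.  -0.7] open 0.0002 gf 0.0 t 13.3
```

```bash
python3 - <<'E'
from h import *
c=cv2.imread("pics/w5.png"); cv2.imwrite("pics/w5c.png",cv2.resize(c[180:400,100:540],(800,400),interpolation=cv2.INTER_CUBIC))
E
```

```text
(no output)
```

View pics/w5c.png

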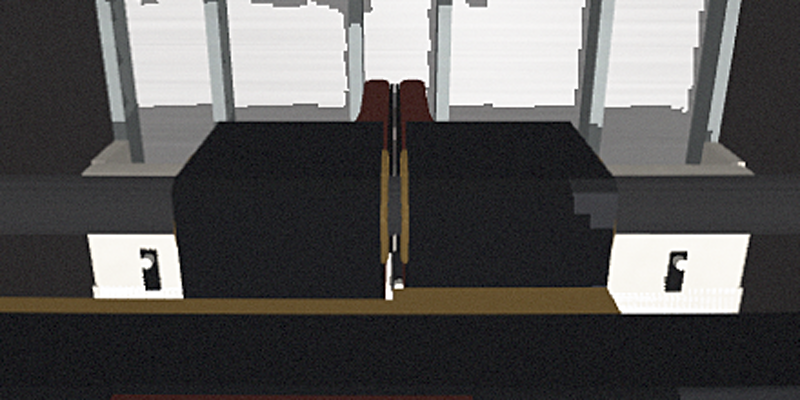

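Pin 3 sits at the far end of its slot (about (398,284)), while pins 1 and 5 are still at the near end, so block3 is home. Next is block5.

step_arm --steps '[-0.13,1,0.1,0,0,0.15,-0.5,-0.13,1,0.1,0,0,0.15,-0.5,-0.13,1,0.1,0,0,0.15,-0.5]'

```text
clock: 13.53
position: [0.4676, -0.0199, 0.1247]
tool_rot: [-0.002, -0.072, 0.997, 0.002]
wrist_force: [-1.6, -0.1, 0.4]
opening: 0.0167
gripper_force: 0.0
```

step_arm --steps '[-0.13,1,0.1,0,0,0.15,-0.5,-0.13,1,0.1,0,0,0.15,-0.5,-0.13,1,0.1,0,0,0.15,-0.5]'

```text
clock: 13.78
position: [0.458, 0.0599, 0.1328]
tool_rot: [-0.001, -0.189, 0.982, 0.001]
wrist_force: [-0.4, -0.7, -0.8]
opening: 0.0372
gripper_force: 0.0
```

step_arm --steps '[-0.13,1,0.1,0,0,0.15,-0.5,-0.13,1,0.1,0,0,0.15,-0.5,-0.13,1,0.1,0,0,0.15,-0.5]'

```text
clock: 14.03
position: [0.4487, 0.1396, 0.1411]
tool_rot: [0.0, -0.302, 0.953, 0.001]
wrist_force: [0.4, -0.3, -0.6]
opening: 0.0571
gripper_force: 0.0
```

step_arm --steps '[-0.13,1,0.1,0,0,0.15,-0.5,-0.13,1,0.1,0,0,0.15,-0.5,-0.13,1,0.1,0,0,0.15,-0.5]'

```text
clock: 14.28
position: [0.4393, 0.2194, 0.1493]
tool_rot: [0.001, -0.412, 0.911, 0.001]
wrist_force: [0.9, -0.4, -0.3]
opening: 0.0658
gripper_force: 0.0
```

step_arm --steps '[-0.14,0.7,0.1,0,0,0.15,-0.5,-0.14,0.7,0.1,0,0,0.15,-0.5,-0.14,0.7,0.1,0,0,0.15,-0.5,-0.14,0.7,0.1,0,0,0.15,-0.5]'

```text
clock: 14.62
position: [0.428, 0.2703, 0.1566]
tool_rot: [-0.001, -0.512, 0.859, -0.0]
wrist_force: [-0.1, -0.2, -0.3]
opening: 0.0657
gripper_force: 0.0
```

```bash
python3 - <<'E'
from h import *
c,W=wrist("w6")
for r in blocks(c,W,300): plan(r[:2],.014,r[4]+np.pi/2)
c=bot.capture("scene");blocks(c,cloud(c))
E
```

```text
block [332. 223.] 2180 [ 0.4274  0.3001 59.8987 34.0567  1.0743] z 0.0248 [255. 255. 255.]
block [323. 337.] 672 [ 0.487   0.4087 64.6647 23.4752 -0.5143] z 0.0243 [255. 255. 255.]
pos [0.4279 0.2697 0.1566] shift/8cm [-0.006  0.38  -1.507] | tool y 2.646 turn/90 -0.0 q6 -2.22 F [ 0.3 -0.1 -0.1] open 0.0659 gf 0.0 t 14.7
pos [0.4279 0.2697 0.1566] shift/8cm [ 0.739  1.738 -1.507] | tool y 2.646 turn/90 0.988 q6 -2.22 F [ 0.3 -0.1 -0.1] open 0.0659 gf 0.0 t 14.7
block [427. 234.] 228 [ 0.4283  0.2981 58.7033 35.6023  1.0698] z 0.0252 [128. 136. 146.]
block [461. 273.] 333 [ 0.4988  0.4227 64.3359 41.668  -0.9289] z 0.024 [132. 141. 151.]
```

step_arm --steps '[0,0.38,0,0,0,0,-0.4,0,0.38,-0.4,0,0,0,-0.4,0,0.38,-0.8,0,0,0,-0.4,0,0.38,-0.8,0,0,0,-0.4]' --force 30

```text
clock: 15.05
position: [0.4249, 0.2984, 0.0888]
tool_rot: [-0.005, -0.512, 0.859, 0.0]
wrist_force: [-1.6, -0.1, 0.3]
opening: 0.0617
gripper_force: 0.0
```

step_arm --steps '[0,0,-0.4,0,0,0,-0.4,0,0,-0.65,0,0,0,-0.4,0,0,-0.73,0,0,0,-0.4,0,0,-0.73,0,0,0,-0.4,0,0,-0.73,0,0,0,1,0,0,-0.73,0,0,0,1,0,0,-0.73,0,0,0,1,0,0,-0.73,0,0,0,1,0,0,-0.73,0,0,0,1,0,0,-0.73,0,0,0,1]'

```text
clock: 15.88
position: [0.4285, 0.3018, 0.036]
tool_rot: [0.001, -0.514, 0.858, -0.0]
wrist_force: [-0.4, 0.0, 7.1]
opening: 0.0336
gripper_force: 30.0
```

```bash
python3 - <<'E'
from h import *
plan(b2w(-35,-116),.075,BY+np.pi/2)
E
```

```text
pos [0.4285 0.3018 0.036 ] shift/8cm [ 0.461 -6.42   0.763] | tool y 2.649 turn/90 -0.751 q6 -2.17 F [-0.4  0.   7.1] open 0.0336 gf 30.0 t 15.9
```

step_arm --steps '[0,0,0.3,0,0,0,1,0,0,0.75,0,0,0,1,0.05,-0.4,0.77,0,0,-0.06,1,0.07,-0.8,0.77,0,0,-0.12,1,0.07,-0.92,0.77,0,0,-0.12,1]'

```text
clock: 16.3
position: [0.4332, 0.2254, 0.0973]
tool_rot: [-0.0, -0.429, 0.904, -0.001]
wrist_force: [-1.0, -0.3, -0.9]
opening: 0.0336
gripper_force: 30.0
```

step_arm --steps '[0.03,-0.4,0,0,0,-0.05,1,0.07,-0.8,0,0,0,-0.12,1,0.07,-0.92,0,0,0,-0.13,1]'

```text
clock: 16.55
position: [0.4388, 0.1517, 0.0965]
tool_rot: [-0.001, -0.334, 0.943, -0.0]
wrist_force: [-0.9, 0.2, -0.5]
opening: 0.0336
gripper_force: 30.0
```

step_arm --steps '[0.03,-0.4,0,0,0,-0.05,1,0.07,-0.8,0,0,0,-0.12,1,0.07,-0.92,0,0,0,-0.13,1]'

```text
clock: 16.8
position: [0.4451, 0.0784, 0.0966]
tool_rot: [0.0, -0.236, 0.972, -0.0]
wrist_force: [-0.3, 0.7, -0.7]
opening: 0.0337
gripper_force: 30.0
```

step_arm --steps '[0.03,-0.4,0,0,0,-0.05,1,0.07,-0.8,0,0,0,-0.12,1,0.07,-0.92,0,0,0,-0.13,1]'

```text
clock: 17.05
position: [0.4514, 0.0048, 0.0967]
tool_rot: [0.001, -0.136, 0.991, -0.0]
wrist_force: [0.1, 0.1, -1.2]
opening: 0.0339
gripper_force: 30.0
```

step_arm --steps '[0.03,-0.4,0,0,0,-0.05,1,0.07,-0.8,0,0,0,-0.12,1,0.07,-0.92,0,0,0,-0.13,1]'

```text
clock: 17.3
position: [0.4575, -0.0689, 0.0968]
tool_rot: [0.001, -0.035, 0.999, -0.001]
wrist_force: [0.2, -0.2, -1.3]
opening: 0.0339
gripper_force: 30.0
```

step_arm --steps '[0.03,-0.4,0,0,0,-0.05,1,0.06,-0.8,0,0,0,-0.12,1,0.06,-0.92,0,0,0,-0.12,1]'

```text
clock: 17.55
position: [0.4624, -0.1426, 0.0968]
tool_rot: [0.001, 0.059, 0.998, -0.001]
wrist_force: [0.3, -0.1, -1.1]
opening: 0.0336
gripper_force: 30.0
```

step_arm --steps '[0.03,-0.4,0,0,0,0,1,0.05,-0.8,0,0,0,0,1,0.05,-0.9,0,0,0,0,1,0.05,-0.9,0,0,0,0,1]'

```text
clock: 17.88
position: [0.4655, -0.2131, 0.0966]
tool_rot: [0.0, 0.057, 0.998, -0.0]
wrist_force: [0.1, 0.3, -2.1]
opening: 0.0337
gripper_force: 30.0
```

```bash
python3 - <<'E'
from h import *
plan(b2w(-35,-116),.024,BY+np.pi/2); print(w2b(bot.state()["position"]))
c,W=wrist("w7")
E
```

```text
pos [ 0.4655 -0.2131  0.0966] shift/8cm [-0.002  0.016 -0.632] | tool y 1.457 turn/90 0.008 q6 -2.02 F [ 0.1  0.3 -2.1] open 0.0337 gf 30.0 t 17.9
[ -34.74398442 -117.26988561]
```

View pics/w7.png

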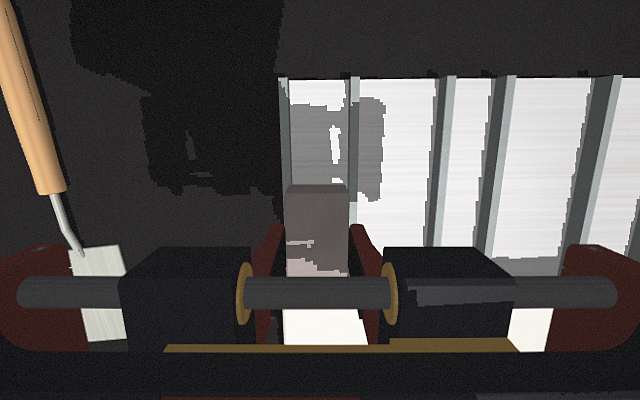

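Block5 is gripped straight above lane 5 (block at (317,230), walls at 284 and 352). Lower and release.

step_arm --steps '[0,0.016,-0.3,0,0,0.008,1,0,0.016,-0.5,0,0,0.008,1,0,0.016,-0.58,0,0,0.008,1,0,0.016,-0.6,0,0,0.008,1,0,0.016,-0.6,0,0,0.008,1,0,0.016,-0.6,0,0,0.008,-0.1,0,0.016,-0.6,0,0,0.008,-0.1,0,0.016,-0.6,0,0,0.008,-0.1]'

```text
clock: 18.6
position: [0.4654, -0.211, 0.0495]
tool_rot: [0.001, 0.051, 0.999, -0.0]
wrist_force: [0.0, 0.5, 0.1]
opening: 0.0479
gripper_force: 0.0
```

step_arm --steps '[0,0,0.4,0,0,0,-0.1,-0.3,0.03,0.6,0,0,0,0.5,-0.8,0.08,0.6,0,0,0,1,-0.95,0.095,0.6,0,0,0,1,-0.95,0.095,0.6,0,0,0,1,-0.95,0.095,0.6,0,0,0,1,-0.95,0.095,0.6,0,0,0,1]'

```text
clock: 19.18
position: [0.3902, -0.2041, 0.097]
tool_rot: [0.001, 0.052, 0.999, -0.001]
wrist_force: [-0.1, 1.0, 0.4]
opening: 0.0119
gripper_force: 0.0
```

```bash
python3 - <<'E'
from h import *
plan(b2w(-112,-116),.016,BY+np.pi/2)
for n in("top","scene"): c=bot.capture(n);lane(c,cloud(c)); blocks(c,cloud(c))
E
```

```text
pos [ 0.3902 -0.2041  0.097 ] shift/8cm [-0.018  0.001 -0.738] | tool y 1.468 turn/90 0.001 q6 -2.11 F [-0.1  1.   0.4] open 0.0119 gf 0.0 t 19.2
in lane: bank xy [13.6 -9.5] [24.6822 14.8075  1.4071] dyaw 1.508 53 xrange 5.9 21.4
in lane: bank xy [ -35.  -115.9] [52.0493 35.0063 -0.0716] dyaw 0.029 243 xrange -61.4 -9.0
block [169. 207.] 340 [ 0.4976  0.4224 58.8745 44.8824 -0.9145] z 0.0229 [137. 145. 161.]
in lane: bank xy [ -35.3 -115.4] [60.4142 35.4458 -0.1003] dyaw 0.001 178 xrange -65.6 -5.2
block [461. 273.] 331 [ 0.4992  0.4221 62.8521 42.3899 -0.9293] z 0.0244 [132. 141. 151.]
```

step_arm --steps '[0,0,-0.3,0,0,0,1,0,0,-0.6,0,0,0,1,0,0,-0.74,0,0,0,1,0,0,-0.74,0,0,0,1]'

```text
clock: 19.62
position: [0.3884, -0.2026, 0.0353]
tool_rot: [-0.002, 0.051, 0.999, 0.001]
wrist_force: [0.4, 0.1, -0.5]
opening: 0.0005
gripper_force: 0.0
```

step_arm --steps '[0.15,-0.015,0,0,0,0,1,0.3,-0.03,0,0,0,0,1,0.45,-0.045,0,0,0,0,1,0.6,-0.06,0,0,0,0,1,0.74,-0.075,0,0,0,0,1]'

```text
clock: 20.03
position: [0.4504, -0.2097, 0.0382]
tool_rot: [0.001, 0.051, 0.999, -0.001]
wrist_force: [-0.4, -0.9, 1.2]
opening: 0.0007
gripper_force: 0.5
```

step_arm --steps '[0.1,-0.01,0,0,0,0,1,0.25,-0.025,0,0,0,0,1,0.4,-0.04,0,0,0,0,1,0.5,-0.05,0,0,0,0,1,0.58,-0.058,0,0,0,0,1,0.64,-0.064,0,0,0,0,1,0.64,-0.064,0,0,0,0,1,0.64,-0.064,0,0,0,0,1]'

```text
clock: 20.7
position: [0.4966, -0.2134, 0.0371]
tool_rot: [-0.003, 0.051, 0.999, 0.001]
wrist_force: [-6.6, -0.5, 3.9]
opening: 0.0003
gripper_force: 3.2
```

```bash
python3 - <<'E'
from h import *
plan(b2w(-2,-116),.016,BY+np.pi/2); print(w2b(bot.state()["position"]))
E
```

```text
pos [ 0.4966 -0.2134  0.0371] shift/8cm [ 0.021 -0.021  0.012] | tool y 1.469 turn/90 0.001 q6 -2.0 F [-6.6 -0.5  3.9] open 0.0003 gf 3.2 t 20.7
[  -3.82003401 -114.51012544]
```

step_arm --steps '[0.03,-0.003,0,0,0,0,1,0.04,-0.004,0,0,0,0,1,0.04,-0.004,0,0,0,0,1]'

```text
clock: 20.95
position: [0.4968, -0.2131, 0.0369]
tool_rot: [-0.005, 0.051, 0.999, 0.001]
wrist_force: [-14.7, -2.1, 9.7]
opening: 0.0004
gripper_force: 7.0
```

step_arm --steps '[-0.2,0.02,0,0,0,0,1,-0.3,0.03,0.1,0,0,0,1,-0.4,0.04,0.6,0,0,0,1,-0.4,0.04,1,0,0,0,1,-0.4,0.04,1,0,0,0,1]'

```text
clock: 21.37
position: [0.4733, -0.2133, 0.1231]
tool_rot: [0.004, 0.052, 0.999, -0.002]
wrist_force: [0.7, -0.9, 0.8]
opening: 0.0006
gripper_force: 0.0
```

step_arm --steps '[0.05,1,0.2,0,0,-0.08,-0.6,0.05,1,0.2,0,0,-0.08,-0.6,0.05,1,0.2,0,0,-0.08,-0.6]'

```text
clock: 21.62
position: [0.4739, -0.1265, 0.1347]
tool_rot: [0.0, 0.113, 0.994, 0.001]
wrist_force: [-0.1, -0.4, -0.3]
opening: 0.017
gripper_force: 0.0
```

step_arm --steps '[0.05,1,0.2,0,0,-0.08,-0.6,0.05,1,0.2,0,0,-0.08,-0.6,0.05,1,0.2,0,0,-0.08,-0.6]'

```text
clock: 21.87
position: [0.4784, -0.0467, 0.1505]
tool_rot: [0.0, 0.175, 0.985, 0.001]
wrist_force: [-0.5, 0.4, 0.3]
opening: 0.0371
gripper_force: 0.0
```

step_arm --steps '[0.05,1,0,0,0,-0.08,-0.6,0.05,1,0,0,0,-0.08,-0.6,0.05,1,0,0,0,-0.08,-0.6]'

```text
clock: 22.12
position: [0.4823, 0.0333, 0.1495]
tool_rot: [0.0, 0.236, 0.972, 0.001]
wrist_force: [1.0, 0.1, 0.4]
opening: 0.057
gripper_force: 0.0
```

step_arm --steps '[0.05,1,0,0,0,-0.08,-0.6,0.05,1,0,0,0,-0.08,-0.6,0.05,1,0,0,0,-0.08,-0.6]'

```text
clock: 22.37
position: [0.4869, 0.1131, 0.1496]
tool_rot: [0.0, 0.297, 0.955, 0.001]
wrist_force: [1.0, -0.3, -1.0]
opening: 0.0696
gripper_force: 0.0
```

step_arm --steps '[0.05,1,0,0,0,-0.08,-0.6,0.05,1,0,0,0,-0.08,-0.6,0.05,1,0,0,0,-0.08,-0.6]'

```text
clock: 22.62
position: [0.4915, 0.1931, 0.1497]
tool_rot: [0.001, 0.356, 0.935, 0.002]
wrist_force: [0.0, -0.3, -0.2]
opening: 0.0704
gripper_force: 0.0
```

step_arm --steps '[0.05,1,0,0,0,-0.08,-0.6,0.05,1,0,0,0,-0.08,-0.6,0.05,1,0,0,0,-0.08,-0.6]'

```text
clock: 22.87
position: [0.496, 0.2734, 0.1498]
tool_rot: [0.001, 0.414, 0.91, 0.002]
wrist_force: [1.5, 0.5, 0.4]
opening: 0.0703
gripper_force: 0.0
```

step_arm --steps '[0.05,1,0,0,0,-0.05,-0.6,0.05,1,0,0,0,-0.05,-0.6,0.05,1,0,0,0,-0.05,-0.6,0.05,1,0,0,0,-0.05,-0.6]'

```text
clock: 23.2
position: [0.499, 0.3488, 0.1491]
tool_rot: [0.0, 0.449, 0.894, -0.0]
wrist_force: [0.3, -0.0, -0.3]
opening: 0.0706
gripper_force: 0.0
```

```bash
python3 - <<'E'
from h import *
c,W=wrist("w8")
for r in blocks(c,W,300): plan(r[:2],.013,r[4]+np.pi/2)
c=bot.capture("scene");blocks(c,cloud(c))
E
```

```text
block [369. 129.] 3534 [ 0.4986  0.4242 60.2965 42.2858 -0.9434] z 0.0248 [255. 255. 255.]
block [508. 203.] 581 [ 0.6456  0.4515 55.9418 24.3474 -1.3454] z 0.0254 [226. 232. 237.]
pos [0.4985 0.3475 0.149 ] shift/8cm [ 1.000e-03  9.590e-01 -1.425e+00] | tool y 0.638 turn/90 -0.007 q6 -0.14 F [ 0.4 -0.4  0.4] open 0.0701 gf 0.0 t 23.2
pos [0.4985 0.3475 0.149 ] shift/8cm [ 1.839  1.3   -1.425] | tool y 0.638 turn/90 -0.263 q6 -0.14 F [ 0.4 -0.4  0.4] open 0.0701 gf 0.0 t 23.2
block [461. 273.] 330 [ 0.4988  0.4227 63.0127 42.1354 -0.9259] z 0.0243 [132. 141. 151.]
```

View pics/w8.png

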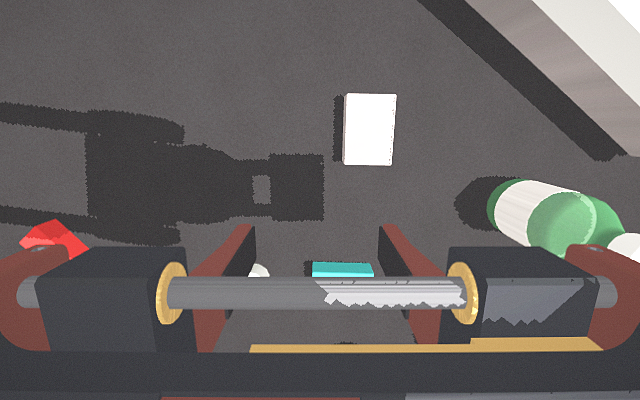

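The wrist view shows block1 lit at (369,129). The bottle (545,210) and the tray, upper right, are clear of the gripper. Grip it.

step_arm --steps '[0,0.5,0,0,0,-0.005,-0.6,0,0.96,0,0,0,-0.005,-0.6,0,0.96,-0.4,0,0,-0.005,-0.6,0,0.96,-0.75,0,0,-0.005,-0.6,0,0.96,-0.75,0,0,-0.005,-0.6]' --force 35

```text
clock: 23.72
position: [0.4954, 0.4215, 0.0844]
tool_rot: [-0.002, 0.454, 0.891, -0.004]
wrist_force: [-0.6, -0.4, -0.0]
opening: 0.0701
gripper_force: 0.0
```

step_arm --steps '[0,0,-0.35,0,0,0,-0.6,0,0,-0.6,0,0,0,-0.6,0,0,-0.68,0,0,0,-0.6,0,0,-0.68,0,0,0,-0.6,0,0,-0.68,0,0,0,1,0,0,-0.68,0,0,0,1,0,0,-0.68,0,0,0,1,0,0,-0.68,0,0,0,1,0,0,-0.68,0,0,0,1,0,0,-0.68,0,0,0,1]'

```text
clock: 24.55
position: [0.4988, 0.4257, 0.0361]
tool_rot: [0.0, 0.454, 0.891, 0.001]
wrist_force: [-0.5, -1.0, 6.4]
opening: 0.0415
gripper_force: 35.0
```

```bash
python3 - <<'E'
from h import *
plan(b2w(-35,112),.075,BY+np.pi/2)
E
```

```text
pos [0.4988 0.4257 0.0361] shift/8cm [-0.131 -5.133  0.761] | tool y 0.628 turn/90 0.536 q6 -0.03 F [-0.5 -1.   6.4] open 0.0415 gf 35.0 t 24.6
```

step_arm --steps '[0,0,0.3,0,0,0,1,0,0,0.75,0,0,0,1,-0.01,-0.4,0.77,0,0,0.05,1,-0.02,-0.8,0.77,0,0,0.09,1,-0.02,-0.86,0.77,0,0,0.09,1]'

```text
clock: 24.97
position: [0.4955, 0.3526, 0.0969]
tool_rot: [-0.0, 0.389, 0.921, -0.002]
wrist_force: [-0.9, -1.1, -2.0]
opening: 0.0419
gripper_force: 35.0
```

step_arm --steps '[-0.01,-0.4,0,0,0,0.05,1,-0.02,-0.8,0,0,0,0.09,1,-0.02,-0.86,0,0,0,0.09,1]'

```text
clock: 25.22
position: [0.4934, 0.2837, 0.096]
tool_rot: [-0.001, 0.324, 0.946, -0.002]
wrist_force: [-0.9, -0.4, -2.0]
opening: 0.0417
gripper_force: 35.0
```

step_arm --steps '[-0.01,-0.4,0,0,0,0.05,1,-0.02,-0.8,0,0,0,0.09,1,-0.02,-0.86,0,0,0,0.09,1]'

```text
clock: 25.47
position: [0.4923, 0.2156, 0.0961]
tool_rot: [-0.001, 0.256, 0.967, -0.001]
wrist_force: [-0.7, 0.2, -2.1]
opening: 0.0418
gripper_force: 35.0
```

step_arm --steps '[-0.01,-0.4,0,0,0,0.05,1,-0.02,-0.8,0,0,0,0.09,1,-0.02,-0.86,0,0,0,0.09,1]'

```text
clock: 25.72
position: [0.4912, 0.1473, 0.0963]
tool_rot: [-0.001, 0.188, 0.982, -0.001]
wrist_force: [0.3, 0.4, -2.5]
opening: 0.0418
gripper_force: 35.0
```

step_arm --steps '[-0.01,-0.4,0,0,0,0.05,1,-0.02,-0.8,0,0,0,0.09,1,-0.02,-0.86,0,0,0,0.09,1]'

```text
clock: 25.97
position: [0.4904, 0.0789, 0.0965]
tool_rot: [-0.0, 0.118, 0.993, -0.001]
wrist_force: [0.3, 0.6, -1.4]
opening: 0.0419
gripper_force: 35.0
```

step_arm --steps '[-0.01,-0.4,0,0,0,0.05,1,-0.03,-0.8,0,0,0,0.09,1,-0.03,-0.83,0,0,0,0.09,1,-0.03,-0.83,0,0,0,0.09,1]'

```text
clock: 26.3
position: [0.4885, 0.0145, 0.0966]
tool_rot: [0.0, 0.05, 0.999, 0.0]
wrist_force: [0.1, 0.2, -1.5]
opening: 0.0415
gripper_force: 35.0
```

```bash
python3 - <<'E'
from h import *
plan(b2w(-35,112),.0265,BY+np.pi/2); print(w2b(bot.state()["position"]))
c,W=wrist("w9")
E
```

```text
pos [0.4885 0.0145 0.0966] shift/8cm [-0.002  0.007 -0.602] | tool y 1.47 turn/90 -0.0 q6 -1.58 F [ 0.1  0.2 -1.5] open 0.0415 gf 35.0 t 26.3
[-34.80762802 111.47841128]
```

View pics/w9.png

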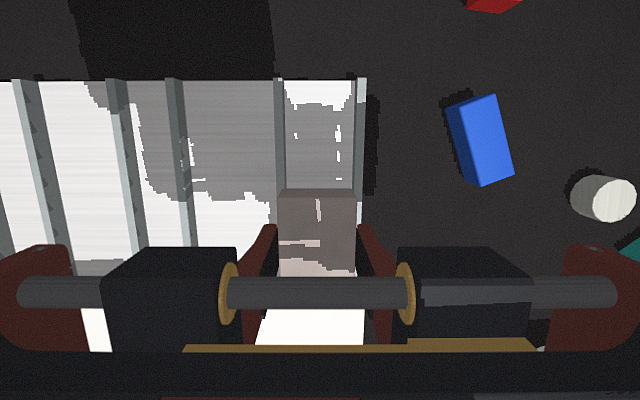

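Block1 hangs straight over lane 1 (block at (317,230), walls at 278 and 360). Lower and release.

step_arm --steps '[0,0.007,-0.3,0,0,0,1,0,0.007,-0.5,0,0,0,1,0,0.007,-0.58,0,0,0,1,0,0.007,-0.6,0,0,0,1,0,0.007,-0.6,0,0,0,1,0,0.007,-0.6,0,0,0,-0.25,0,0.007,-0.6,0,0,0,-0.25,0,0.007,-0.6,0,0,0,-0.25]'

```text
clock: 27.02
position: [0.4887, 0.0156, 0.0495]
tool_rot: [0.001, 0.047, 0.999, -0.0]
wrist_force: [-0.2, 0.6, -0.0]
opening: 0.0541
gripper_force: 0.0
```

step_arm --steps '[0,0,0.4,0,0,0,-0.25,-0.3,0.03,0.6,0,0,0,0.5,-0.8,0.08,0.6,0,0,0,1,-0.95,0.095,0.6,0,0,0,1,-0.95,0.095,0.6,0,0,0,1,-0.95,0.095,0.6,0,0,0,1,-0.95,0.095,0.6,0,0,0,1]'

```text
clock: 27.6
position: [0.4139, 0.0229, 0.097]
tool_rot: [0.001, 0.048, 0.999, -0.0]
wrist_force: [0.0, -1.1, 0.6]
opening: 0.0183
gripper_force: 0.0
```

```bash
python3 - <<'E'
from h import *
plan(b2w(-112,112),.016,BY+np.pi/2)
for n in("top","scene"): c=bot.capture(n);lane(c,cloud(c)); blocks(c,cloud(c))
E
```

```text
pos [0.4139 0.0229 0.097 ] shift/8cm [-0.026 -0.    -0.738] | tool y 1.476 turn/90 -0.004 q6 -1.59 F [ 0.  -1.1  0.6] open 0.0183 gf 0.0 t 27.6
in lane: bank xy [ 13.3 -12.1] [19.8679 14.4637  1.3713] dyaw 1.472 42 xrange 6.0 21.5
in lane: bank xy [  14.  -115.5] [33.5264 16.0449  1.4404] dyaw 1.541 74 xrange 5.7 21.8
in lane: bank xy [-32.5 111.9] [61.8033 43.4191 -0.0971] dyaw 0.004 260 xrange -63.4 -1.6
```

step_arm --steps '[0,0,-0.3,0,0,0,1,0,0,-0.6,0,0,0,1,0,0,-0.74,0,0,0,1,0,0,-0.74,0,0,0,1]'

```text
clock: 28.03
position: [0.4117, 0.0231, 0.0353]
tool_rot: [-0.002, 0.048, 0.999, 0.0]
wrist_force: [0.2, -0.1, -0.2]
opening: 0.0006
gripper_force: 0.0
```

step_arm --steps '[0.15,-0.015,0,0,0,0,1,0.3,-0.03,0,0,0,0,1,0.45,-0.045,0,0,0,0,1,0.6,-0.06,0,0,0,0,1,0.74,-0.075,0,0,0,0,1]'

```text
clock: 28.45
position: [0.4728, 0.017, 0.0379]
tool_rot: [0.0, 0.047, 0.999, -0.0]
wrist_force: [-0.7, -0.2, 0.2]
opening: 0.0003
gripper_force: 0.5
```

step_arm --steps '[0.1,-0.01,0,0,0,0,1,0.25,-0.025,0,0,0,0,1,0.4,-0.04,0,0,0,0,1,0.5,-0.05,0,0,0,0,1,0.58,-0.058,0,0,0,0,1,0.64,-0.064,0,0,0,0,1,0.66,-0.066,0,0,0,0,1,0.66,-0.066,0,0,0,0,1]'

```text
clock: 29.12
position: [0.5197, 0.0123, 0.0368]
tool_rot: [-0.004, 0.047, 0.999, 0.0]
wrist_force: [-7.0, 0.4, 5.7]
opening: 0.0007
gripper_force: 3.9
```

step_arm --steps '[0.02,-0.002,0,0,0,0,1,0.03,-0.003,0,0,0,0,1,0.03,-0.003,0,0,0,0,1]'

```text
clock: 29.37
position: [0.5198, 0.0124, 0.0366]
tool_rot: [-0.006, 0.047, 0.999, 0.0]
wrist_force: [-12.3, 0.7, 8.9]
opening: 0.0001
gripper_force: 6.1
```

```bash
python3 - <<'E'
from h import *
print(w2b(bot.state()["position"])); plan(b2w(80,70),.13,BY+np.pi/2)
E
```

```text
[ -3.48352624 112.48305669]
pos [0.5198 0.0124 0.0366] shift/8cm [ 0.985 -0.634  1.442] | tool y 1.476 turn/90 -0.004 q6 -1.58 F [-12.3   0.7   8.9] open 0.0001 gf 6.1 t 29.4
```

step_arm --steps '[-0.2,0.02,0,0,0,0,1,-0.3,0.03,0.1,0,0,0,1,-0.4,0.04,0.6,0,0,0,1,-0.4,0.04,1,0,0,0,1,-0.4,0.04,1,0,0,0,1]'

```text
clock: 29.78
position: [0.4977, 0.0146, 0.1229]
tool_rot: [0.005, 0.047, 0.999, -0.0]
wrist_force: [1.5, -0.2, 0.6]
opening: 0.0004
gripper_force: 0.0
```

step_arm --steps '[0.2,0,0.4,0,0,0,1,0.6,-0.3,0.4,0,0,0,1,0.9,-0.6,0.4,0,0,0,1,0.9,-0.6,0.4,0,0,0,1]'

```text
clock: 30.12
position: [0.5732, -0.0372, 0.1514]
tool_rot: [0.005, 0.048, 0.999, -0.001]
wrist_force: [-0.1, -1.2, 0.8]
opening: 0.0003
gripper_force: 0.0
```

```bash
python3 - <<'E'
from h import *
print(w2b(bot.state()["position"])); plan(b2w(76,70),.083,BY+np.pi/2)
c,W=wrist("w10"); pins(c,W); toggles(c,W)
E
```

```text
[54.62279718 68.57840361]
pos [ 0.5732 -0.0372  0.1514] shift/8cm [ 0.268 -0.009 -0.58 ] | tool y 1.475 turn/90 -0.003 q6 -1.66 F [-0.1 -1.2  0.8] open 0.0003 gf 0.0 t 30.1
pin [ 24.9 -61.2] 2
pin [ 42.2 -19.5] 2
pin [ 52.9 -34. ] 2
pin [54.5 -5.4] 3
pin [  56.5 -115.3] 5
pin [  56.7 -110.9] 2
pin [ 57.9 -58.4] 47
pin [58.2 49.3] 41
pin [  58.4 -105.7] 2
pin [58.9 -5.5] 2
pin [60.3 -4.2] 2
pin [  62.6 -116.5] 2
pin [  62.6 -111.1] 4
pin [ 62.7 -55.4] 2
pin [ 64.  -61.2] 2
pin [64.5 -9.3] 2
pin [ 63.4 115.5] 2
pin [  66.1 -117.2] 2
pin [64.6 48.8] 2
pin [  70.  -114.6] 45
pin [ 68.  -58.9] 3
pin [69.7 -6.9] 35
pin [69.7 52. ] 3
pin [ 70.  112.7] 39
pin [86.   6.4] 2
pin [  88.7 -116.7] 2
```

View pics/w10.png

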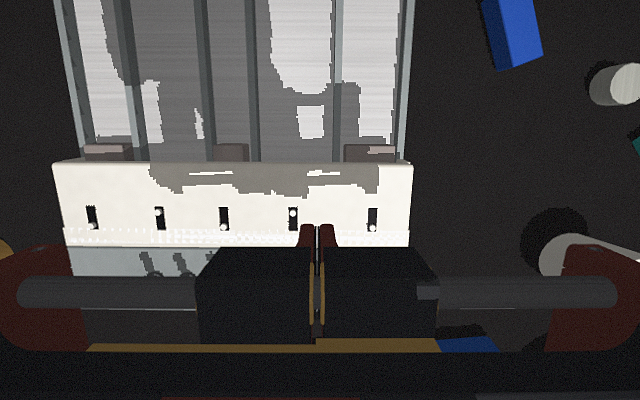

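The picture shows pins 1, 3 and 5 at the far ends of their slots (y about 227) and pins 2 and 4 at the near ends (y about 212), so all three blocks are home. I'll flip sw1 on.

step_arm --steps '[0.15,0,0,0,0,0,1,0.27,-0.01,0,0,0,0,1,0.27,-0.01,-0.3,0,0,0,1,0.27,-0.01,-0.56,0,0,0,1,0.27,-0.01,-0.56,0,0,0,1]'

```text
clock: 30.58
position: [0.5849, -0.033, 0.1011]
tool_rot: [-0.003, 0.047, 0.999, 0.0]
wrist_force: [-0.7, 0.2, 0.4]
opening: 0.0007
gripper_force: 0.0
```

step_arm --steps '[0.15,-0.015,0,0,0,0,1,0.3,-0.03,0,0,0,0,1,0.42,-0.042,0,0,0,0,1,0.5,-0.05,0,0,0,0,1,0.53,-0.053,0,0,0,0,1,0.53,-0.053,0,0,0,0,1]'

```text
clock: 31.08
position: [0.6309, -0.0382, 0.105]
tool_rot: [0.0, 0.047, 0.999, -0.0]
wrist_force: [-0.1, -0.1, 0.4]
opening: 0.0002
gripper_force: 0.0
```

```bash
python3 - <<'E'
from h import *
print(w2b(bot.state()["position"])); plan(b2w(119,70),.083,BY+np.pi/2)
E
```

```text
[112.2107169   73.43114615]
pos [ 0.6309 -0.0382  0.105 ] shift/8cm [ 0.08  -0.051  0.   ] | tool y 1.476 turn/90 -0.004 q6 -1.65 F [-0.1 -0.1  0.4] open 0.0002 gf 0.0 t 31.1
```

step_arm --steps '[0.04,-0.02,0,0,0,0,1,0.07,-0.03,0,0,0,0,1,0.07,-0.03,0,0,0,0,1,0.07,-0.03,0,0,0,0,1]'

```text
clock: 31.42
position: [0.6357, -0.0408, 0.1045]
tool_rot: [-0.0, 0.048, 0.999, -0.0]
wrist_force: [-0.5, -0.2, -0.3]
opening: 0.0004
gripper_force: 0.5
```

step_arm --steps '[0.02,0,0,0,0,0,1,0.03,0,0,0,0,0,1,0.03,0,0,0,0,0,1]'

```text
clock: 31.67
position: [0.6366, -0.0406, 0.1042]
tool_rot: [-0.002, 0.047, 0.999, -0.0]
wrist_force: [-5.8, -0.1, 0.7]
opening: 0.0003
gripper_force: 2.7
```

```bash
python3 - <<'E'
from h import *
print(w2b(bot.state()["position"])); plan(b2w(76,70),.083,BY+np.pi/2)
E
```

```text
[118.05099558  71.5569553 ]
pos [ 0.6366 -0.0406  0.1042] shift/8cm [-0.525  0.034  0.01 ] | tool y 1.476 turn/90 -0.004 q6 -1.65 F [-5.8 -0.1  0.7] open 0.0003 gf 2.7 t 31.7
```

sw1 is against its stop. Back off, slide along to sw3, and push.

step_arm --steps '[-0.3,0.02,0,0,0,0,1,-0.56,0.034,0,0,0,0,1,-0.56,0.034,0,0,0,0,1,-0.6,-0.3,0,0,0,0,1,-0.63,-0.66,0,0,0,0,1,-0.63,-0.66,0,0,0,0,1,-0.63,-0.66,0,0,0,0,1]'

```text
clock: 32.25
position: [0.5895, -0.095, 0.1051]
tool_rot: [0.001, 0.049, 0.999, -0.0]
wrist_force: [-0.3, -0.5, -0.6]
opening: 0.0002
gripper_force: 0.0
```

```bash
python3 - <<'E'
from h import *
print(w2b(bot.state()["position"])); plan(b2w(118.5,14),.083,BY+np.pi/2)
E
```

```text
[76.66255505 12.7333209 ]
pos [ 0.5895 -0.095   0.1051] shift/8cm [ 0.522 -0.037 -0.001] | tool y 1.473 turn/90 -0.002 q6 -1.75 F [-0.3 -0.5 -0.6] open 0.0002 gf 0.0 t 32.2
```

step_arm --steps '[0.15,0,0,0,0,0,1,0.3,-0.02,0,0,0,0,1,0.42,-0.03,0,0,0,0,1,0.5,-0.037,0,0,0,0,1,0.53,-0.037,0,0,0,0,1,0.55,-0.039,0,0,0,0,1,0.55,-0.039,0,0,0,0,1]'

```text
clock: 32.83
position: [0.6307, -0.096, 0.1042]
tool_rot: [-0.001, 0.047, 0.999, 0.0]
wrist_force: [-5.1, -0.7, 1.9]
opening: 0.0007
gripper_force: 2.2
```

```bash
python3 - <<'E'
from h import *
print(w2b(bot.state()["position"])); plan(b2w(76,14),.083,BY+np.pi/2)
E
```

```text
[117.85225018  15.84899126]
pos [ 0.6307 -0.096   0.1042] shift/8cm [-0.523  0.03   0.01 ] | tool y 1.476 turn/90 -0.004 q6 -1.74 F [-5.1 -0.7  1.9] open 0.0007 gf 2.2 t 32.8
```

step_arm --steps '[-0.3,0.02,0,0,0,0,1,-0.55,0.034,0,0,0,0,1,-0.55,0.034,0,0,0,0,1,-0.6,-0.3,0,0,0,0,1,-0.62,-0.66,0,0,0,0,1,-0.62,-0.66,0,0,0,0,1,-0.62,-0.66,0,0,0,0,1]'

```text
clock: 33.42
position: [0.5838, -0.1507, 0.105]
tool_rot: [0.001, 0.049, 0.999, -0.0]
wrist_force: [0.2, 0.3, 0.6]
opening: 0.0006
gripper_force: 0.0
```

step_arm --steps '[0.15,0,0,0,0,0,1,0.3,-0.02,0,0,0,0,1,0.42,-0.035,0,0,0,0,1,0.5,-0.045,0,0,0,0,1,0.53,-0.05,0,0,0,0,1,0.55,-0.05,0,0,0,0,1,0.55,-0.05,0,0,0,0,1]'

```text
clock: 34.0
position: [0.625, -0.1525, 0.1042]
tool_rot: [-0.002, 0.047, 0.999, 0.0]
wrist_force: [-3.7, 0.7, 2.1]
opening: 0.0
gripper_force: 2.4
```

```bash
python3 - <<'E'
from h import *
print(w2b(bot.state()["position"])); plan(b2w(76,-42),.083,BY+np.pi/2)
E
```

```text
[117.84809737 -40.89772849]
pos [ 0.625  -0.1525  0.1042] shift/8cm [-0.522  0.039  0.011] | tool y 1.476 turn/90 -0.004 q6 -1.82 F [-3.7  0.7  2.1] open 0.0 gf 2.4 t 34.0
```

step_arm --steps '[-0.3,0.03,0,0,0,0,1,-0.55,0.05,0,0,0,0,1,-0.55,0.05,0.5,0,0,0,1,-0.8,0.05,0.9,0,0,0,1,-0.8,0.05,0.9,0,0,0,1,-0.8,0.05,0.9,0,0,0,1]'

```text
clock: 34.5
position: [0.5636, -0.1497, 0.179]
tool_rot: [0.003, 0.048, 0.999, -0.001]
wrist_force: [0.3, -0.3, 0.1]
opening: 0.0006
gripper_force: 0.0
```

```bash
python3 - <<'E'
from h import *
c=bot.capture("scene"); W=cloud(c); toggles(c,W); blocks(c,W)
cv2.imwrite("pics/s11.png",cv2.resize(c["color"][140:290,190:380],(760,600),interpolation=cv2.INTER_CUBIC))
plan(b2w(76,-70),.083,BY+np.pi/2)
E
```

```text
toggle y -69.8 x 109.6 z 0.0884 [247. 206.]
toggle y -13.5 x 110.0 z 0.0883 [263. 215.]
toggle y -41.1 x 135.1 z 0.0881 [249. 217.]
toggle y 42.7 x 110.0 z 0.0892 [279. 225.]
toggle y 14.4 x 135.6 z 0.0894 [265. 227.]
toggle y 71.1 x 135.4 z 0.0892 [282. 237.]
pos [ 0.5631 -0.1495  0.1775] shift/8cm [ 0.217 -0.347 -0.907] | tool y 1.476 turn/90 -0.004 q6 -1.85 F [-0.4 -0.1  0. ] open 0.0005 gf 0.0 t 34.5
```

View pics/s11.png

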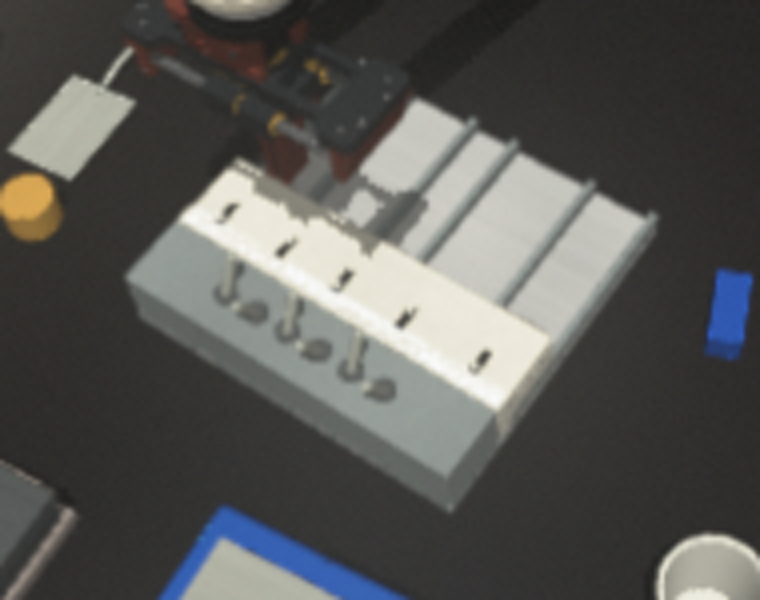

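The three loaded lanes' toggles lean away (on). Toggles 2, 4 and main lean towards the robot. I'll check for leftover blocks while approaching main.

step_arm --steps '[0.1,-0.2,0,0,0,0,1,0.2,-0.35,0,0,0,0,1,0.2,-0.35,-0.4,0,0,0,1,0.2,-0.35,-0.8,0,0,0,1,0.2,-0.35,-0.9,0,0,0,1,0.2,-0.35,-0.9,0,0,0,1]'

```text
clock: 35.05
position: [0.5758, -0.1761, 0.1008]
tool_rot: [-0.004, 0.047, 0.999, 0.001]
wrist_force: [0.2, 1.1, -0.2]
opening: 0.0003
gripper_force: 0.0
```

```bash
python3 - <<'E'
from h import *
for n in("scene","top"):
    bot.capture(n); print(n,[(np.round(d["position"],3).tolist(),round(d["score"],2)) for d in bot.look_for("block4",n)])
print(w2b(bot.state()["position"])); plan(b2w(118.5,-70),.083,BY+np.pi/2)
E
```

```text
scene [([0.452, 0.138, 0.021], 0.74), ([0.575, 0.294, 0.028], 0.63), ([0.336, 0.153, 0.025], 0.51)]
top []
[ 75.08675099 -70.53851141]
pos [ 0.5795 -0.1776  0.1059] shift/8cm [ 0.541 -0.048 -0.011] | tool y 1.476 turn/90 -0.004 q6 -1.89 F [-0.1  0.4 -0.9] open 0.0002 gf 0.0 t 35.2
```

Only the blue, turquoise and red look-alikes remain on the bench. Flip main on.

step_arm --steps '[0.15,-0.01,0,0,0,0,1,0.3,-0.025,-0.01,0,0,0,1,0.42,-0.04,-0.01,0,0,0,1,0.5,-0.045,-0.01,0,0,0,1,0.55,-0.05,-0.01,0,0,0,1,0.58,-0.05,-0.01,0,0,0,1,0.58,-0.05,-0.01,0,0,0,1,0.58,-0.05,-0.01,0,0,0,1]'

```text
clock: 35.92
position: [0.6226, -0.1812, 0.1042]
tool_rot: [-0.002, 0.047, 0.999, 0.0]
wrist_force: [-7.7, 1.4, 7.3]
opening: 0.0007
gripper_force: 4.6
```

step_arm --steps '[-0.3,0.03,0,0,0,0,1,-0.55,0.05,0,0,0,0,1,-0.55,0.05,0.5,0,0,0,1,-0.8,0.05,0.95,0,0,0,1,-0.8,0.05,0.95,0,0,0,1,-0.8,0.05,0.95,0,0,0,1]'

```text
clock: 36.42
position: [0.562, -0.1783, 0.1827]
tool_rot: [0.003, 0.048, 0.999, -0.001]
wrist_force: [-0.1, -0.4, 0.1]
opening: 0.0007
gripper_force: 0.0
```

```bash
python3 - <<'E'
from h import *
c=bot.capture("scene"); W=cloud(c); toggles(c,W)
c,W=wrist(); toggles(c,W); print(bot.state()["position"],bot.state()["wrist_force"])
E
```

```text
toggle y -68.7 x 135.2 z 0.0891 [241. 212.]
toggle y -12.9 x 111.0 z 0.0878 [263. 216.]
toggle y -41.4 x 135.8 z 0.0893 [249. 217.]
toggle y 42.8 x 110.1 z 0.0894 [279. 225.]
toggle y 14.9 x 135.5 z 0.0899 [265. 226.]
toggle y 70.7 x 136.0 z 0.0906 [281. 237.]
toggle y 41.1 x 106.5 z 0.0898 [452. 266.]
[ 0.5609612  -0.17746826  0.17982462] [ 0.37701262  0.0892543  -0.69128085]
```

```bash
python3 -c "
from bench import bot
print(bot.finish_job())"
```

```text
the job is handed in; nothing more can be done
None
```

The job is handed in, with no verdict shown: I turned main off first, pushed blocks 1, 3 and 5 (the only ones present) home in their lanes, turned on toggles 1, 3 and 5, and turned main back on last.

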